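Angle the tube rack past the post into its bay

ROBOT

A 7-joint arm with a two-finger parallel gripper is mounted at the origin on the work surface. World frame = base frame: x ahead of the robot, y to its left, z up, the work surface at z = 0. Lengths are in m, angles in rad, forces in N, time in s.
With the tool pointing down it reaches from about 0.425 to 0.925 m from the base axis. Payload 6.8 kg.
Tool frame: the origin (TCP) lies midway between the tips of the shut fingers; the grasp point (between the pads) lies r.tcp_to_grasp behind it (r.tcp_to_grasp is the distance from the TCP to the grasp point, in m); x points along the fingers, y is the direction in which the jaws open and shut, and the axes are right-handed (so a half turn about x gives the same grasp; the last joint's range is limited). The gripper opens to 85 mm and grips with 20 to 120 N. Pads are 22 mm wide; open, the fingers measure 114 mm over their backs; the gripper's body (76 mm by 85 mm) begins 54 mm behind the grasp point. The pads swing forward as they close: fully open they stand 13 mm farther back than shut.
Start: joints at [0.996, 0.477, 0.022, 1.555, -0.011, 1.109, -0.083], TCP at [0.304, -0.603, 0.204] pointing down, gripper open.
Joint ranges: [-2.96, 2.96], [-0.34, 2.1], [-1.41, 1.46], [0.24, 2.44], [-1.37, 4.51], [0.17, 1.92], [-2.96, 2.96]. Speed limits (rad/s): [2.39, 2.39, 3.14, 3.14, 3.14, 3.14, 3.14].

INTERFACE

Orientations are given as a rotation vector (axis times angle).
In Python, from bench import r, grab_frame, search_frame, cut_out, pinpoint gives the robot as it stands. The module is installed in compiled form; this text tells all that it offers.
- The arm moves only by the tool apply_moves, never from a script. Its argument "commands" is a list of rows, each a list of 7 numbers: the finger opening in mm, from 0 to 85.4, then the shift along the tool's x, y, z in mm, then the turn, a rotation vector about the tool's x, y, z in rad. A call has 1 to 20 rows; each row is the pose to reach, as a shift and turn from the pose commanded when the call began, along the tool's axes at that moment; what a row does not reach only later rows make up. A row lasts 1/10 s, in which the tool goes at most 50 mm and 8.59 degrees, less where a joint would pass 70% of its speed; a pose out of reach is approached as far as the arm can. A call with a gripper value outside its range is refused whole. The fingers move at their own pace and stop on an object; "force" is the grip in N (left out, the last holds). Time passes only in rows, so rows that repeat a pose let the fingers close. It gives the time, the measured TCP pose, the force and the opening at its end, in the units of the state.
- r.get_obs(): the state, without advancing time (a new reading comes with each control period).
- grab_frame(name): name is "side" or "top" or "wrist"; returns a dict with "pixels" (480x640x3 uint8, red, green, blue), "mtx" (3x3 intrinsics, pixels), "position" and "rotation" of the camera in the world; the wrist camera has in their place "T_tool_cam" (4x4, takes a point from camera to tool coordinates, whose origin is the TCP and whose axes are the tool frame's). Camera axes: x right, y down, z forward; pixel columns grow to the right and rows downward; lengths in m; the calibration is good to about 2 mm. The wrist camera is an equidistant fisheye: a pixel r from the principal point sees the ray r / f radians off the axis. A picture is of the moment at which its call begins: read the wrist's pose just before it. There is no depth.
- r.hand_in(): hands the job in, once; it reports no verdict.
Trained networks look in the newest picture that a camera, given by its name, has taken for a name from the list of things; names that differ only in an ending like _2 or _b are one class to them, and where a whole thing is asked for, a point or a joint stands for the part that bears it (a point fixed in the world has none). Each returns a list of dicts, best first, with "confidence" (0 to 1); they miss things now and then, are a little off and sometimes report something else, mostly with a low value. They report only what shows in the picture. A call takes as long as a camera call.
- search_frame(label, camera): "point" ([column, row] as shares, 0 to 1, of the picture: columns of its width, rows of its height, amid what is visible of it).
- cut_out(label, camera): "pixels" (480x640 bool, what is visible of it) and "point" ([column, row] as shares, 0 to 1, of the picture: columns of its width, rows of its height, amid what is visible of it).
- pinpoint(label, camera): "point" ([column, row] as shares, 0 to 1, of the picture: columns of its width, rows of its height: a listed point, or the origin of a listed thing).
The state is a dict: "clock": time; "joints": joint angles; "qvel": joint speeds; "tau": joint torques, N m; "tcp_pos": TCP position; "orientation": TCP orientation; "contact_force": force on the tool from outside, world axes, zero at the start; "moment": the same for the moment, N m; "grip_width": finger opening in m.
Only numpy, scipy, OpenCV 4.12 (cv2) and the standard library are available. Lean on these libraries where they do the work, as an engineer would, in place of code of your own. Each camera call takes 0.05 s, during which the arm holds its last target.

TASK

Push the empty single-row tube rack along the bench into the grey rack bay, working one end in behind the post that stands before the mouth and then swinging the other end in, until the rack lies flat against the bay's back wall along its whole length. Only push it: it must not be lifted off the bench or tipped over. Leave everything else standing where it is.

Things in the scene. Friction and masses are not known exactly. Their poses are not given: they have to be found in the camera images.
- rack: Empty single-row tube rack: black plastic bar with ten square openings, 220 mm long, 36 wide, 40 tall, 0.25 to 0.5 kg, loose on the bench (a few newtons slide it); its sides are solid and can be pushed anywhere. Origin: centre of the underside; y axis along its length, z up. Starts on the robot's side of the bay, roughly crosswise.
- dock: Rack bay: grey metal back wall and two end walls, 30 mm tall, 8 thick, no floor, fixed to the bench, a little turned, open to the robot. Origin: on the bench, middle of the back wall's inner face; x points from the mouth into the back wall, y along it. End walls' inner faces at y = -140 and +140 mm; they reach forward to x = -60 mm.
- seat (a point): Point on the bench, 18 mm in front of the middle of the bay's back wall; axes as the bay's. The rack's origin lies on this line (x = 0 here) when it is flat against the wall; anywhere between the end walls along y will do.
- post: Fixed dark steel post, 20 mm across, 55 tall, its axis 78 mm in front of the back wall's inner face and 65 to 75 mm left or right of the bay's middle. 68 mm are free between it and the back wall, about 200 to its far end wall: the rack cannot enter squarely, its end on the post's side must go in first, behind the post. Origin: axis, bench level.
- cap: Thin steel disc, 20 mm across, 1.5 thick, in the mouth opposite the post: an unused post position, no obstacle.
- pot_a: Bystander, loose, to be left alone: specimen pot, white screw cap, 48 mm across, 55 tall, behind the bay's back wall. Origin at the centre of its underside.
- stand: Bystander, loose, to be left alone: grey 45 x 45 x 30 mm block holding one red-capped tube, 79 mm tall in all, behind the bay's back wall. Origin at the centre of its underside.
- pot_b: Bystander, loose, to be left alone: specimen pot, white screw cap, 52 mm across, 60 tall, on the robot's side, to its left. Origin at the centre of its underside.
- tape: Bystander, loose, to be left alone: roll of paper tape lying flat, 64 mm across, 20 high, on the robot's side, to its right. Origin at the centre of its underside.
- marker: Bystander, loose, to be left alone: white marker pen lying on the bench, about 125 mm long, 13 thick, off to the left. Origin at the underside, near the middle of its length.
- scanner: Bystander, loose, to be left alone: white barcode reader on its stand, about 120 x 120 mm, 150 tall, off to the right. Origin at the centre of its underside.
- full_rack: Bystander, loose, to be left alone: black rack 80 x 200 mm filled with red-capped tubes, 95 tall, off to the left. Origin at the centre of its underside.

How it is judged:
At the end, for the whole second after the job is handed in: The rack stands flat on the bench between the bay's end walls, its length against the back wall: its middle within 7 mm of touching it, parallel to it within 0.05 rad, at rest (x of rack in the frame of dock between -0.025 and -0.012 m and y of rack in the frame of dock between -0.035 and 0.035 m and angle between the y axis of rack and the y axis of dock, either way round below 0.05 rad and height (world z) of rack below 0.006 m and angle between rack's own z axis and vertical below 0.08 rad and linear speed of rack below 0.01 m/s).
It fails at once if the rack is lifted off the bench (more than 12 mm) (height (world z) of rack above 0.012 m).
It fails at once if the rack is tipped (more than 0.3 rad) (angle between rack's own z axis and vertical above 0.3 rad).
It fails at once if a bystander is moved more than 20 mm or tipped (distance of any of pot_a, stand, pot_b, tape, marker, scanner, full_rack from where it was at the start of the episode above 0.02 m or angle between any of pot_a, stand, pot_b, tape, marker, scanner, full_rack's own z axis and vertical above 0.3 rad).
It also fails if it takes over 72 s, if anything falls off the work surface, if the arm or the gripper's body presses on something with over 40 N, if the wrist force passes 120 N, or if a joint passes its speed limit or range.

## Working session

There is one attempt and no reset: what is moved stays moved. The work goes in short steps, Python scripts to look and compute and a tool call to move; the robot and the scene stay as the last step left them, time stands still between calls to the robot, and variables do not carry over. Pictures are saved under pics/ and viewed, and the job is handed in when it is done.

Besides the shell and the picture viewer there is one more tool, called by a JSON object that holds its "method" and its "body". apply_moves: Moves the arm, as the interface text tells. Its arguments: {"type":"object","properties":{"commands":{"type":"array"},"force":{"type":"number"}},"required":["commands"]}

```bash
mkdir -p pics; python3 - <<'E'
from bench import r, grab_frame
import cv2, numpy as np
print(r.get_obs())
for n in ("top","side"):
    f=grab_frame(n); cv2.imwrite(f"pics/{n}0.png",f["pixels"][:,:,::-1])
    print(n,f["mtx"],f["position"],f["rotation"])
E
```

```text
{'clock': 0.0, 'joints': array([ 0.99586953,  0.47778837,  0.02238022,  1.55644559, -0.0114719 ,
        1.10929718, -0.08307099]), 'qvel': array([ 1.67176126e-03, -1.52366200e-03,  1.69553450e-03, -1.89169588e-04,
       -1.26206375e-04,  3.18742334e-05,  1.10215819e-03]), 'tau': array([ 5.93978548e-04, -5.96446717e+01,  1.60772625e+00, -2.81191832e+01,
        1.23289702e-02,  9.34902637e-03, -1.22522715e-04]), 'tcp_pos': array([ 0.3034536, -0.6022314,  0.2027369]), 'orientation': array([ 1.9616167 ,  0.46826339, -1.96280575]), 'contact_force': array([ 0.11393598, -0.24137521, -0.31595456]), 'moment': array([-0.0294787 ,  0.03031006, -0.00630587]), 'grip_width': 0.08532550959202685}
top [[530.30428478   0.         320.79470475]
 [  0.         530.30428478 238.66393773]
 [  0.           0.           1.        ]] [0.40452808 0.02152142 1.28390171] [-2.17429478  2.15457834 -0.09881783]
side [[484.32635589   0.         323.66582921]
 [  0.         484.32635589 243.43666706]
 [  0.           0.           1.        ]] [0.5142456  0.8989513  0.83828314] [-0.06227153  2.8705047  -1.26392404]
```

View pics/top0.png

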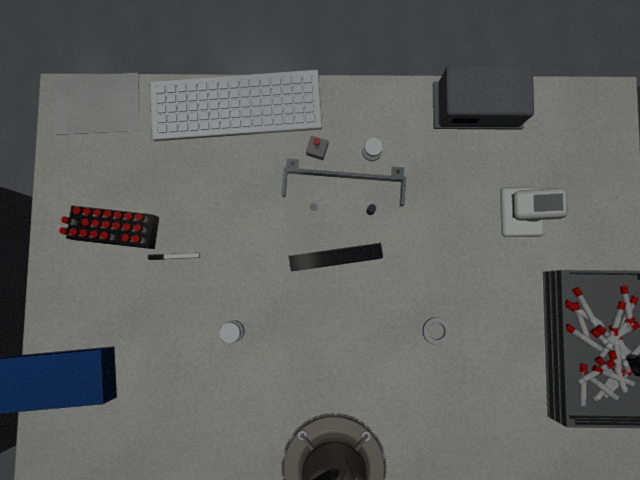

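View pics/side0.png

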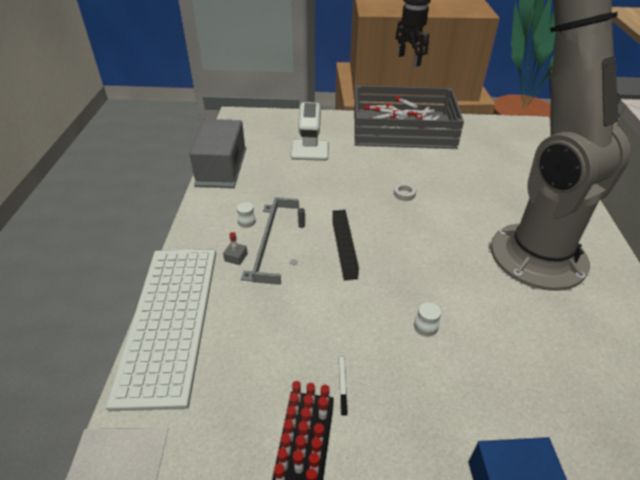

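The top view shows the bay wall at row ~172 (columns 287–402), the post at (371,209), the cap at (313,207) and the rack from (290,263) to (382,250). The side view agrees: the post is on the -y side of the bay, so the rack's -y end has to go in first. Next I'll measure it.

```bash
cat > h.py <<'E'
import numpy as np, cv2
from scipy.spatial.transform import Rotation as R
from bench import r, grab_frame, search_frame, cut_out, pinpoint
def ray(f,px):
    d=np.linalg.inv(f["mtx"])@np.array([px[0],px[1],1.])
    return R.from_rotvec(f["rotation"]).as_matrix()@d
def unproj(f,px,z):
    d=ray(f,px); p=np.array(f["position"]); return p+d*(z-p[2])/d[2]
def proj(f,P):
    P=np.atleast_2d(P); c=(P-f["position"])@R.from_rotvec(f["rotation"]).as_matrix()
    u=c@f["mtx"].T; return u[:,:2]/u[:,2:]
E
python3 - <<'E'
from h import *
np.set_printoptions(precision=4,suppress=True)
for cam in("top","side"):
    f=grab_frame(cam)
    for n in ["rack","dock","seat","post","cap","pot_a","stand","pot_b","tape","marker","scanner","full_rack"]:
        for d in pinpoint(n,cam)[:2]:
            px=np.array(d["point"])*[640,480]; print(cam,n,round(d["confidence"],2),px,unproj(f,px,0.0))
    m=cut_out("rack",cam)
    if m:
        m=m[0]["pixels"].astype(np.uint8); c=cv2.findContours(m,0,2)[0]; c=max(c,key=cv2.contourArea)
        np.save(f"rackmask_{cam}.npy",m)
        print(m.sum(),cv2.boxPoints(cv2.minAreaRect(c)))
    img=f["pixels"][:,:,::-1]
    crop=img[130:280,260:420] if cam=="top" else img[180:300,220:380]
    cv2.imwrite(f"pics/{cam}_crop.png",cv2.resize(crop,None,fx=5 if cam=="side" else 4,fy=5 if cam=="side" else 4,interpolation=cv2.INTER_CUBIC))
E
```

```text
top rack 0.62 [335.68 257.52] [ 0.4896 -0.0012  0.    ]
top dock 0.87 [344.512 179.28 ] [ 0.6826 -0.0216  0.    ]
top seat 0.67 [342.72 187.2 ] [ 0.6628 -0.0173  0.    ]
top seat 0.32 [334.976 258.48 ] [0.4872 0.0005 0.    ]
top post 0.6 [311.424 207.696] [0.6112 0.059  0.    ]
top post 0.51 [371.776 213.696] [ 0.5976 -0.0886  0.    ]
top cap 0.37 [310.976 209.28 ] [0.6073 0.0601 0.    ]
top pot_a 0.82 [371.904 153.216] [ 0.7486 -0.089   0.    ]
top pot_a 0.79 [230.784 329.184] [0.3154 0.2489 0.    ]
top stand 0.61 [314.112 147.696] [0.7616 0.0541 0.    ]
top stand 0.2 [120.832 228.624] [0.5557 0.525  0.    ]
top pot_b 0.82 [371.904 153.216] [ 0.7486 -0.089   0.    ]
top pot_b 0.79 [230.784 329.184] [0.3154 0.2489 0.    ]
top tape 0.96 [438.016 327.408] [ 0.3246 -0.2466  0.    ]
top marker 0.83 [183.296 254.496] [0.4936 0.3694 0.    ]
top marker 0.21 [234.432 328.992] [0.3159 0.2402 0.    ]
top scanner 0.86 [519.68  214.416] [ 0.5988 -0.4486  0.    ]
top full_rack 0.58 [121.216 229.008] [0.5548 0.524  0.    ]
1553 [[287.48 254.36]
 [380.44 241.08]
 [382.92 258.44]
 [289.96 271.72]]
s
[... 265 characters left out ...]
0.6071 0.0606 0.    ]
side cap 0.42 [402.112 195.888] [ 0.3213 -0.2303  0.    ]
side pot_a 0.87 [426.112 325.2  ] [0.3071 0.2351 0.    ]
side pot_a 0.56 [248.128 223.488] [ 0.7442 -0.0848  0.    ]
side stand 0.59 [235.392 256.992] [0.7559 0.0447 0.    ]
side pot_b 0.87 [426.112 325.2  ] [0.3071 0.2351 0.    ]
side pot_b 0.56 [248.128 223.488] [ 0.7442 -0.0848  0.    ]
side tape 0.82 [403.2   195.504] [ 0.318  -0.2323  0.    ]
side marker 0.79 [341.632 375.6  ] [0.489  0.3683 0.    ]
side scanner 0.82 [307.776 149.616] [ 0.608  -0.4644  0.    ]
side full_rack 0.56 [302.976 459.216] [0.5538 0.5358 0.    ]
1212 [[329.4493 210.4813]
 [347.869  207.0058]
 [361.2654 278.0065]
 [342.8457 281.482 ]]
```

View pics/top_crop.png

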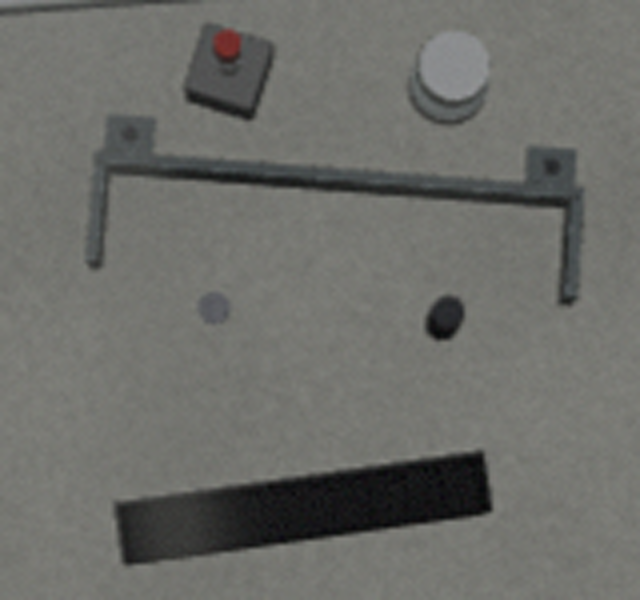

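View pics/side_crop.png

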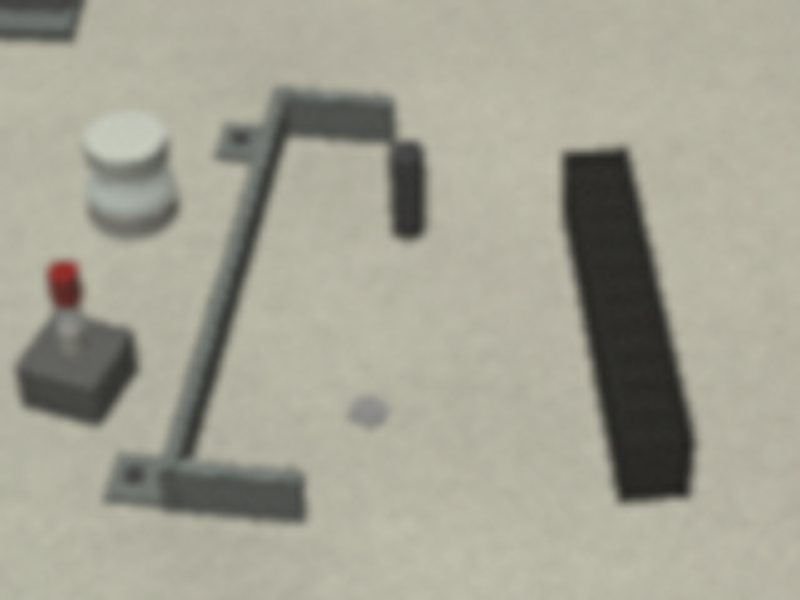

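```bash
cat >> h.py <<'E'
from scipy.optimize import minimize
S=8
def box(x0,x1,y0,y1,h):
    return np.array([[x,y,z] for x in(x0,x1) for y in(y0,y1) for z in(0,h)],float)
RACK=[box(-.018,.018,-.11,.11,.04)]
DOCK=[box(0,.008,-.148,.148,.03),box(-.06,.008,.14,.148,.03),box(-.06,.008,-.148,-.14,.03)]
def xf(P,p):
    c,s=np.cos(p[2]),np.sin(p[2]); return P@np.array([[c,-s,0],[s,c,0],[0,0,1]]).T+[p[0],p[1],0]
def render(f,boxes,p,up=1,W=640,H=480):
    m=np.zeros((H*1,W*1),np.float32); big=np.zeros((H*4,W*4),np.uint8)
    for b in boxes:
        h=cv2.convexHull(np.float32(proj(f,xf(b,p))))
        cv2.fillConvexPoly(big,np.int32(np.round((h+.5)*4*16)),1,shift=4)
    return cv2.resize(big.astype(np.float32),(W,H),interpolation=cv2.INTER_AREA)
def fit(fs,masks,boxes,p0):
    def cost(p): return sum(np.abs(render(f,boxes,p)-m).sum()/m.sum() for f,m in zip(fs,masks))
    s=minimize(cost,p0,method="Nelder-Mead",options=dict(initial_simplex=np.array([p0]+[np.array(p0)+d for d in np.diag([.006,.006,.06])]),xatol=1e-4,fatol=1e-4))
    return s.x,s.fun
def overlay(f,items,path,crop,k):
    img=f["pixels"][:,:,::-1].copy(); x0,x1,y0,y1=crop
    im=cv2.resize(img[y0:y1,x0:x1],None,fx=k,fy=k,interpolation=cv2.INTER_CUBIC)
    for boxes,p,col in items:
        for b in boxes:
            q=(proj(f,xf(b,p))-[x0,y0]+.5)*k
            for i in range(8):
                for j in(1,2,4):
                    if not i&j: cv2.line(im,tuple(int(v) for v in q[i]),tuple(int(v) for v in q[i|j]),col,1)
    cv2.imwrite(path,im)
E
python3 - <<'E'
from h import *
fs=[];M={"rack":[],"dock":[]}
for cam in("top","side"):
    f=grab_frame(cam);fs.append(f)
    for n in M: M[n].append(cut_out(n,cam)[0]["pixels"].astype(np.float32))
post=box(-.01,.01,-.01,.01,.055)
res={}
for n,b,p0 in(("rack",RACK,[.49,0,.13]),("dock",DOCK,[.683,-.022,-.07])):
    for i in([0],[1],[0,1]):
        p,c=fit([fs[k] for k in i],[M[n][k] for k in i],b,p0); print(n,i,p,c)
    res[n]=p
d=res["dock"]
for s in(-.07,):
    pp=xf(np.array([[-.078,s,0]]),d)[0]; print("post pred",pp)
it=[(RACK,res["rack"],(0,255,255)),(DOCK,d,(0,255,0)),([post],[pp[0],pp[1],d[2]],(255,0,255))]
overlay(fs[0],it,"pics/ov_top.png",(260,420,130,280),5)
overlay(fs[1],it,"pics/ov_side.png",(220,380,180,300),5)
E
```

```text
Traceback (most recent call last):
IndexError: list index out of range
```

```bash
cat > fit1.py <<'E'
from h import *
fs=[];M={"rack":[],"dock":[]}
for cam in("top","side"):
    for n in M:
        for t in range(5):
            f=grab_frame(cam)
            o=cut_out(n,cam)
            if o: M[n].append(o[0]["pixels"].astype(np.float32)); break
        else: M[n].append(None)
    fs.append(f)
post=box(-.01,.01,-.01,.01,.055)
res={}
for n,b,p0 in(("rack",RACK,[.49,0,.13]),("dock",DOCK,[.683,-.022,-.07])):
    for i in([0],[1],[0,1]):
        i=[k for k in i if M[n][k] is not None]
        if not i: print("none");continue
        p,c=fit([fs[k] for k in i],[M[n][k] for k in i],b,p0); print(n,i,p,c)
    res[n]=p
d=res["dock"]
for s in(-.07,):
    pp=xf(np.array([[-.078,s,0]]),d)[0]; print("post pred",pp)
it=[(RACK,res["rack"],(0,255,255)),(DOCK,d,(0,255,0)),([post],[pp[0],pp[1],d[2]],(255,0,255))]
overlay(fs[0],it,"pics/ov_top.png",(260,420,130,280),5)
overlay(fs[1],it,"pics/ov_side.png",(220,380,180,300),5)
print(r.get_obs()["clock"])
E
python3 fit1.py
```

```text
rack [0] [0.49062933 0.00206553 0.1542255 ] 0.05990099161863327
rack [1] [0.48765125 0.0017716  0.14895055] 0.12087103724479675
rack [0, 1] [0.48968815 0.00127636 0.15808848] 0.2267233431339264
dock [0] [ 0.68783251 -0.01879217 -0.06886138] 0.270247220993042
dock [1] [ 0.68504566 -0.02055072 -0.07008868] 0.2064995914697647
dock [0, 1] [ 0.68720821 -0.01934051 -0.06892813] 0.5486106872558594
post pred [ 0.60457228 -0.08380215  0.        ]
2.2
```

View pics/ov_top.png

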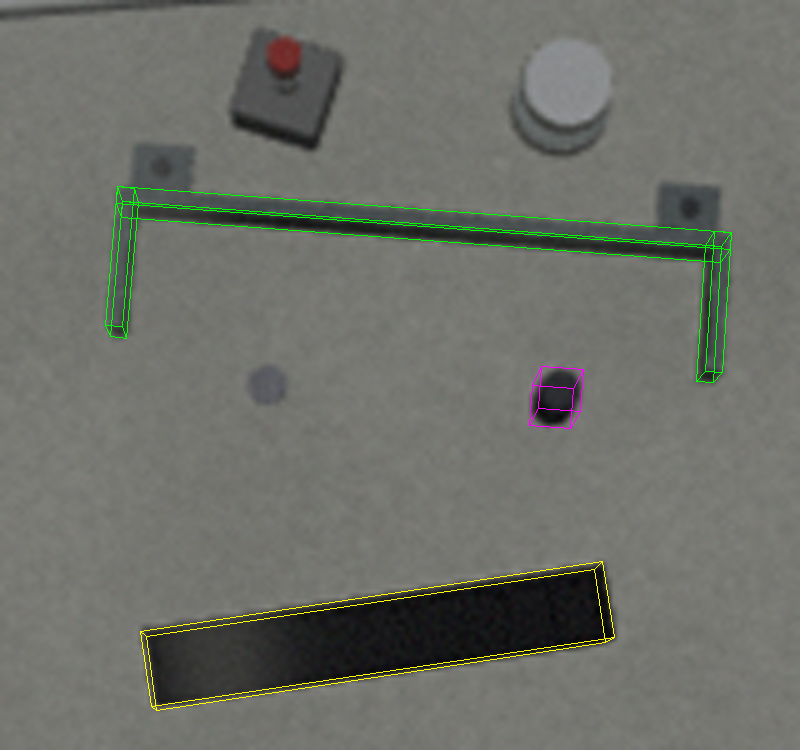

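View pics/ov_side.png

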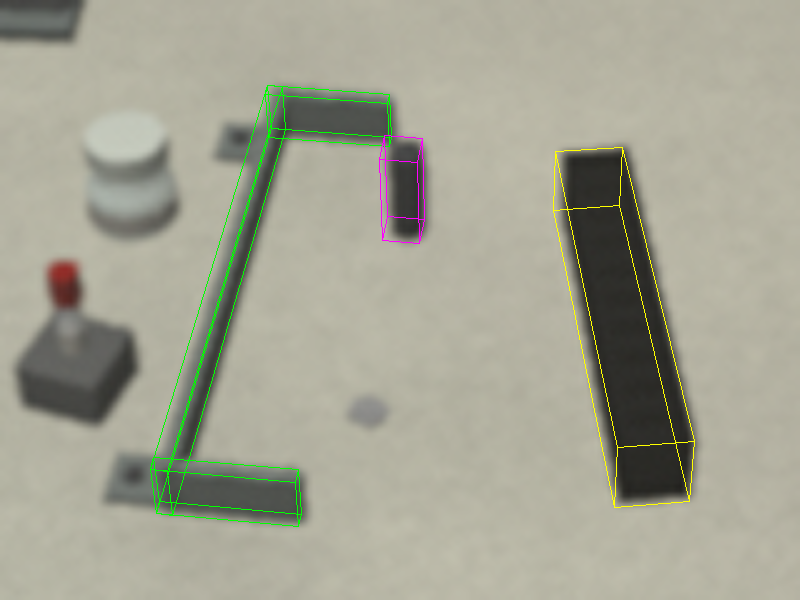

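```bash
cat >> h.py <<'E'
D=np.array([.686,-.020,-.069])
def d2w(x,y): return xf(np.array([[x,y,0.]]),D)[0][:2]
def w2d(p):
    c,s=np.cos(D[2]),np.sin(D[2]); a=np.array(p[:2])-D[:2]; return np.array([c*a[0]+s*a[1],-s*a[0]+c*a[1],(p[2]-D[2]) if len(p)>2 else 0])
def toolR(yaw,sgn=1):
    # tool x down, tool y along sgn*(-sin yaw, cos yaw)
    y=sgn*np.array([-np.sin(yaw),np.cos(yaw),0]); x=np.array([0,0,-1.]); return np.column_stack([x,y,np.cross(x,y)])
def state():
    o=r.get_obs(); return np.array(o["tcp_pos"]),R.from_rotvec(o["orientation"]).as_matrix(),o
def rel(p,Rt,p0,R0):
    return np.round(1000*R0.T@(np.array(p)-p0),1),np.round(R.from_matrix(R0.T@Rt).as_rotvec(),3)
E
python3 - <<'E'
from h import *
p0,R0,o=state(); print(p0,R0,o["joints"])
rk=np.array([.489,.0015,.154])
n=np.array([np.cos(rk[2]),np.sin(rk[2])])
for s in(1,-1):
  Rt=toolR(rk[2],s)
  t=rk[:2]-n*(.018+.011+.015)
  print(s,t,Rt[:,2],rel([*t,.2],Rt,p0,R0))
print(w2d(rk))
E
```

```text
[ 0.30378056 -0.60280711  0.20370066] [[-2.16479495e-06  4.49994475e-01 -8.93031339e-01]
 [-2.19614530e-05 -8.93031339e-01 -4.49994475e-01]
 [-1.00000000e+00  1.86381200e-05  1.18157623e-05]] [ 0.99588658  0.47702034  0.0224147   1.55538556 -0.01147807  1.10929796
 -0.08312634]
1 [ 0.44552072 -0.00524925] [0.98816542 0.15339201 0.        ] (array([   3.7, -469.9, -395.5]), array([-2.829,  0.   ,  0.   ]))
-1 [ 0.44552072 -0.00524925] [-0.98816542 -0.15339201 -0.        ] (array([   3.7, -469.9, -395.5]), array([ 0.313,  0.   , -0.   ]))
[-0.19801355  0.00786662  0.223     ]
```

{"method": "apply_moves", "body": {"commands": [[85,0,-45,-38,0.03],[85,0,-90,-76,0.06,0,0]]}}

```text
invalid input at $.commands[0]: expected 7 numbers
```

{"method": "apply_moves", "body": {"commands": [[85,4,-36,-30,0.03,0,0],[85,4,-72,-61,0.06,0,0],[85,4,-108,-91,0.09,0,0],[85,4,-144,-122,0.12,0,0],[85,4,-180,-152,0.15,0,0],[85,4,-216,-182,0.18,0,0],[85,4,-252,-213,0.2,0,0],[85,4,-288,-243,0.22,0,0],[85,4,-324,-274,0.25,0,0],[85,4,-360,-304,0.27,0,0],[85,4,-396,-334,0.29,0,0],[85,4,-432,-364,0.313,0,0],[85,4,-470,-395,0.313,0,0],[85,4,-470,-395,0.313,0,0]]}}

```text
clock: 3.6
tcp_pos: [0.4464, 0.0016, 0.2005]
orientation: [2.14, 0.178, -2.134]
contact_force: [-0.9, -0.3, -0.9]
grip_width: 0.0849
```

```bash
python3 - <<'E'
from h import *
p0,R0,o=state(); print(p0,o["joints"])
rk=np.array([.489,.0015,.154]); n=np.array([np.cos(rk[2]),np.sin(rk[2])])
t=rk[:2]-n*(.018+.011+.013); print(t,rel([*t,.005],toolR(rk[2],-1),p0,R0))
f=grab_frame("wrist"); cv2.imwrite("pics/w0.png",f["pixels"][:,:,::-1])
E
```

```text
[0.44644931 0.00161639 0.2005041 ] [ 0.18975922  0.12140984 -0.35529837  2.06171675  0.04862714  0.963617
 -1.59769223]
[ 0.44749705 -0.00494246] (array([195.5,   7.1,   0.6]), array([ 0.01 , -0.003,  0.002]))
```

View pics/w0.png

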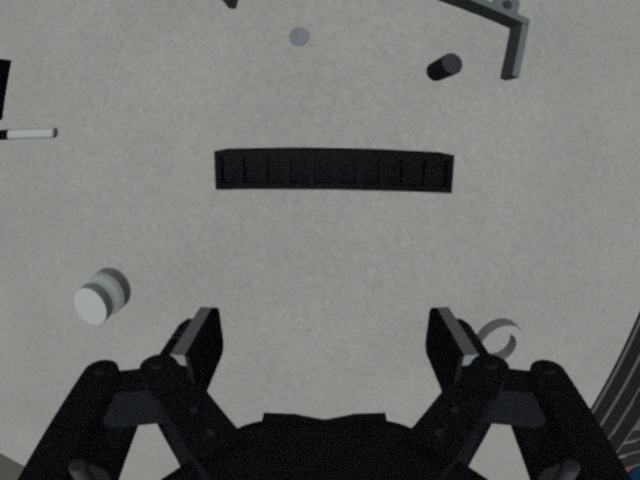

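The wrist view shows the rack at columns 215–453, rows 150–190, parallel to the jaws and nearly centred. The fingers will come down on the robot's side of it, so I'll descend.

{"method": "apply_moves", "body": {"commands": [[85,30,7,0.5,0.01,0,0],[85,65,7,0.5,0.01,0,0],[85,100,7,0.5,0.01,0,0],[85,135,7,0.5,0.01,0,0],[85,165,7,0.5,0.01,0,0],[85,185,7,0.5,0.01,0,0],[85,195,7,0.5,0.01,0,0],[85,195,7,0.5,0.01,0,0]]}}

```text
clock: 4.45
tcp_pos: [0.4448, -0.0133, 0.0039]
orientation: [2.145, 0.153, -2.15]
contact_force: [-0.1, 0.4, 1.0]
grip_width: 0.0854
```

```bash
cat > cap.py <<'E'
import sys
from h import *
# usage: cap.py tag x y yaw (rack guess, world): fit rack and overlay
tag=sys.argv[1]; g=[float(v) for v in sys.argv[2:5]]
cams=sys.argv[5].split(",") if len(sys.argv)>5 else ["top","side"]
fs=[];M=[];
for cam in cams:
    f=grab_frame(cam); fs.append(f)
    for t in range(3):
        o=cut_out("rack",cam)
        if o: M.append(o[0]["pixels"].astype(np.float32)); break
        f=grab_frame(cam); fs[-1]=f
    else: M.append(None)
p=g
for k in range(len(cams)):
    if M[k] is not None:
        q,c=fit([fs[k]],[M[k]],RACK,g); print(cams[k],"world",np.round(q,4),"dock",np.round(w2d(q),4),"cost",round(c,3),"px",M[k].sum())
        if cams[k]=="top" or p is g: p=q
post=box(-.01,.01,-.01,.01,.055); pp=d2w(-.078,-.0706)
it=[(RACK,p,(0,255,255)),(DOCK,D,(0,255,0)),([post],[*pp,D[2]],(255,0,255))]
for k,cam in enumerate(cams):
    overlay(fs[k],it,f"pics/{tag}_{cam}.png",(260,420,130,280) if cam=="top" else (220,380,180,300),5)
p0,R0,o=state(); z=R0[:,2]; print("tcp",np.round(p0,4),"dock",np.round(w2d(p0),4)[:2],"yaw(face)",round(float(np.arctan2(-z[1],-z[0])),4),"F",np.round(o["contact_force"],1),"t",o["clock"])
E
python3 cap.py a .489 .0015 .154
```

```text
top world [0.4908 0.0016 0.1518] dock [-0.1963  0.0081  0.2208] cost 1.653 px 584.0
side world [ 0.4882 -0.0005  0.1444] dock [-0.1987  0.0059  0.2134] cost 0.067 px 1180.0
tcp [ 0.4466 -0.0126  0.0058] dock [-0.2393 -0.0091] yaw(face) 0.1434 F [ 0.4  0.5 -0.1] t 4.65
```

View pics/a_side.png

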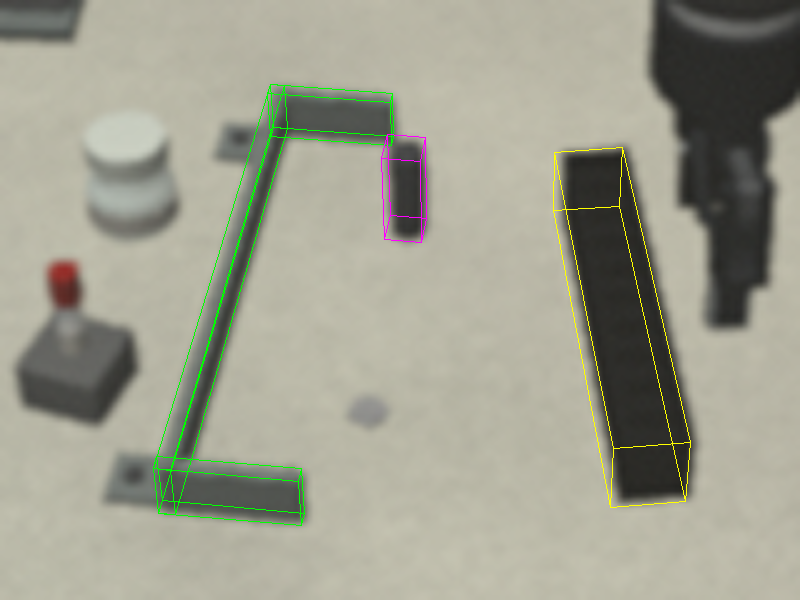

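```bash
cat >> h.py <<'E'
def uv(th): return np.array([np.cos(th),np.sin(th)]),np.array([-np.sin(th),np.cos(th)])
def rows(path,z,off_n=.029,off_u=.0,grip=85,yaw0=None):
    """path: list of rack poses (x,y,th world) -> rows from current measured pose; face gap=off_n, tcp offset along u"""
    p0,R0,o=state()
    for q in path:
        n,u=uv(q[2]); t=np.array(q[:2])-n*off_n+u*off_u
        s,w=rel([*t,z],toolR(q[2],-1),p0,R0)
        print([grip]+[float(v) for v in np.round(s)]+[float(w[0]),0,0])
E
python3 - <<'E'
from h import *
c=np.array([.489,.001]);th=.148
n,u=uv(th); E=c+.11*u
path=[(*(c-n*.008),th),(*(c-n*.001),th)]
for k in range(1,8):
    t=th+(.43-th)*k/7; path.append((*(E-.11*uv(t)[1]),t))
rows(path,.005,off_u=-.0072)
print(w2d(path[-1]))
E
```

```text
[85, 1.0, 0.0, -7.0, -0.005, 0, 0]
[85, 1.0, -0.0, -14.0, -0.005, 0, 0]
[85, 1.0, 1.0, -20.0, -0.045, 0, 0]
[85, 1.0, 2.0, -24.0, -0.085, 0, 0]
[85, 1.0, 2.0, -29.0, -0.125, 0, 0]
[85, 1.0, 3.0, -34.0, -0.166, 0, 0]
[85, 1.0, 3.0, -39.0, -0.206, 0, 0]
[85, 1.0, 3.0, -44.0, -0.246, 0, 0]
[85, 1.0, 3.0, -49.0, -0.287, 0, 0]
[-0.16902193  0.01820129  0.499     ]
```

{"method": "apply_moves", "body": {"commands": [[85,1,0,-7,-0.005,0,0],[85,1,0,-14,-0.005,0,0],[85,1,1,-20,-0.045,0,0],[85,1,2,-24,-0.085,0,0],[85,1,2,-29,-0.125,0,0],[85,1,3,-34,-0.166,0,0],[85,1,3,-39,-0.206,0,0],[85,1,3,-44,-0.246,0,0],[85,1,3,-49,-0.287,0,0],[85,1,3,-49,-0.287,0,0]]}}

```text
clock: 5.65
tcp_pos: [0.4962, -0.008, 0.0041]
orientation: [1.985, 0.434, -1.981]
contact_force: [-0.0, -0.7, 0.0]
grip_width: 0.085
```

```bash
python3 cap.py b .517 .013 .43
```

```text
top world [0.5132 0.0152 0.4625] dock [-0.1748  0.0233  0.5315] cost 3.519 px 357.0
side world [ 4.888e-01 -4.000e-04  1.534e-01] dock [-0.1981  0.006   0.2224] cost 0.421 px 876.0
tcp [ 0.4945 -0.0083  0.0038] dock [-0.1919 -0.0015] yaw(face) 0.43 F [0.1 0.9 0.1] t 5.85
```

View pics/b_side.png

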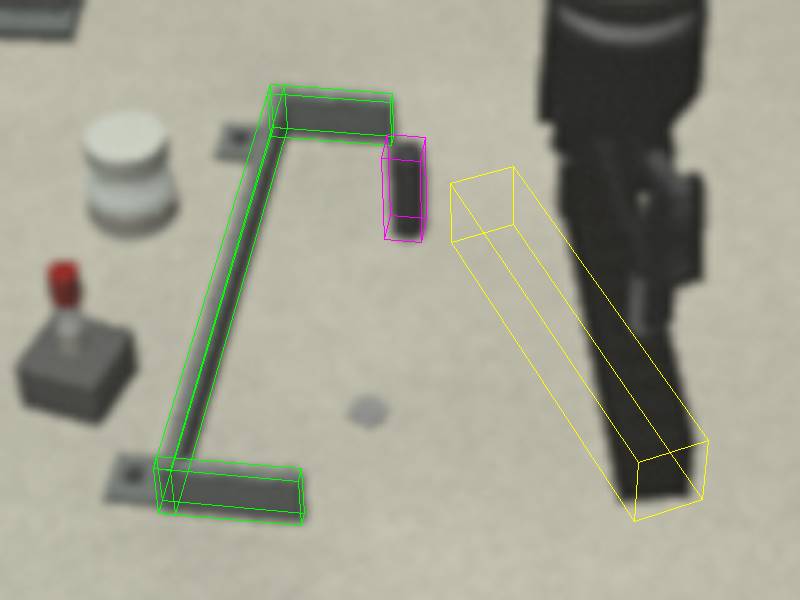

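View pics/b_top.png

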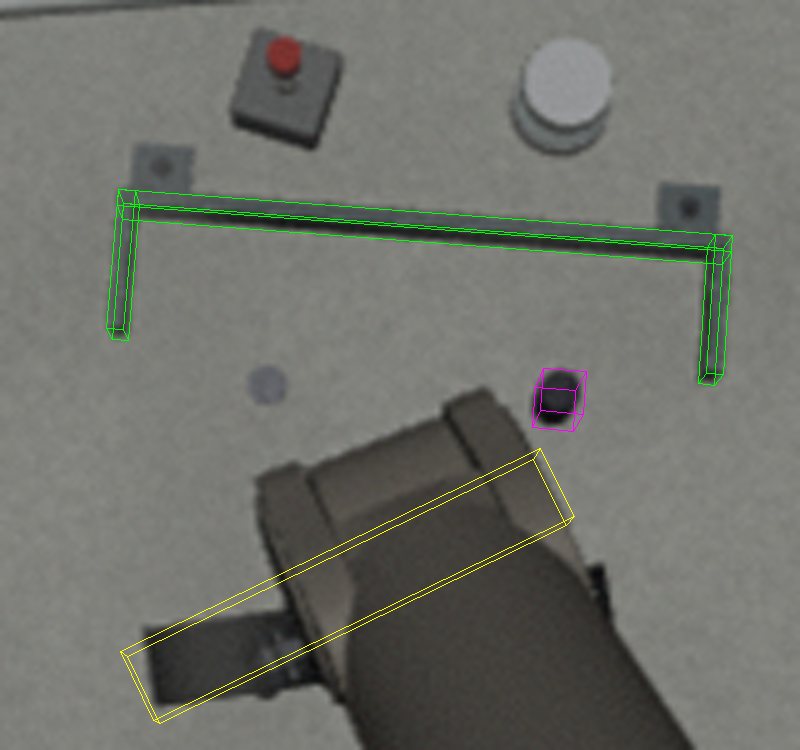

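```bash
python3 - <<'E'
from h import *
f=grab_frame("wrist"); cv2.imwrite("pics/w1.png",f["pixels"][:,:,::-1]); print(f["T_tool_cam"],f["mtx"])
s=grab_frame("side"); im=s["pixels"][:,:,::-1]
cv2.imwrite("pics/s1.png",cv2.resize(im[150:300,250:450],None,fx=4,fy=4,interpolation=cv2.INTER_CUBIC))
for z in(0,.02,.04,.06): print(z,unproj(s,(366,245),z))
p0,R0,o=state(); print(p0,R0,o["grip_width"],r.tcp_to_grasp, o["contact_force"])
E
```

```text
[[-8.49840075e-04 -3.02662664e-01  9.53097366e-01 -1.69924546e-01]
 [ 9.99999586e-01  5.29848145e-05  9.08486666e-04  4.91261379e-04]
 [-3.25464682e-04  9.53097744e-01  3.02662494e-01 -7.81206545e-02]
 [ 0.00000000e+00  0.00000000e+00  0.00000000e+00  1.00000000e+00]] [[371.64829954   0.         323.94580101]
 [  0.         371.64829954 242.73585862]
 [  0.           0.           1.        ]]
0 [ 0.43085803 -0.01578612  0.        ]
0.02 [0.43284751 0.00603794 0.02      ]
0.04 [0.434837   0.02786201 0.04      ]
0.06 [0.43682648 0.04968608 0.06      ]
[ 0.4943492  -0.0082847   0.00373924] [[-1.18668833e-04  4.17163099e-01 -9.08831632e-01]
 [-1.25404614e-04 -9.08831637e-01 -4.17163085e-01]
 [-9.99999985e-01  6.44674231e-05  1.60164168e-04]] 0.08489991733393479 0.0187 [ 0.19204585 -0.58037417 -0.10622262]
```

View pics/w1.png

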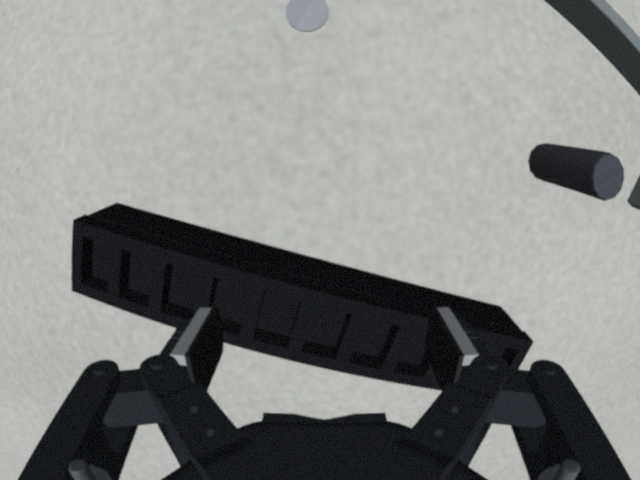

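View pics/s1.png

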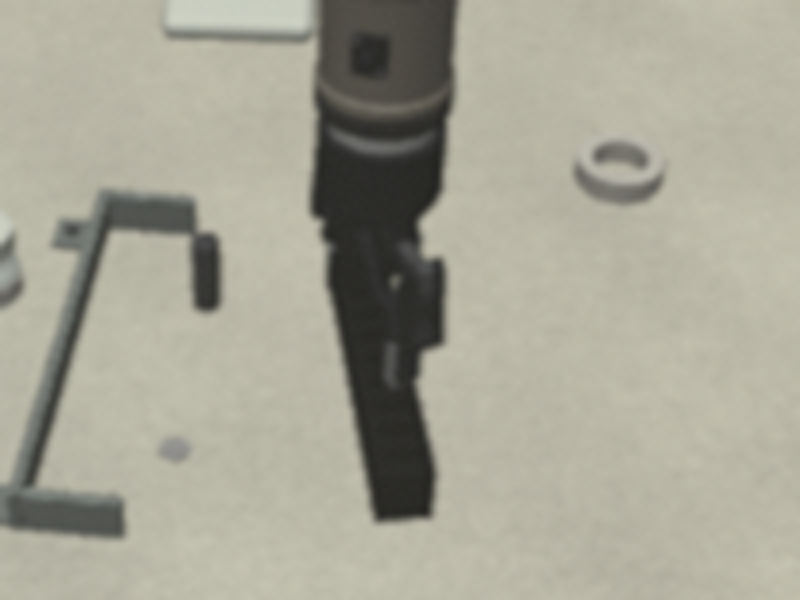

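```bash
cat >> h.py <<'E'
def wray(f,px,p0,R0):
    m=f["mtx"]; a=np.array([(px[0]-m[0,2])/m[0,0],(px[1]-m[1,2])/m[1,1]]); t=np.hypot(*a)
    d=np.array([*(np.sin(t)*a/t),np.cos(t)]); T=np.array(f["T_tool_cam"])
    return p0+R0@T[:3,3], R0@T[:3,:3]@d
def wun(f,px,p0,R0,z):
    o,d=wray(f,px,p0,R0); return o+d*(z-o[2])/d[2]
def wproj(f,P,p0,R0):
    T=np.array(f["T_tool_cam"]); q=(np.atleast_2d(P)-p0)@R0; c=(q-T[:3,3])@T[:3,:3]
    rho=np.hypot(c[:,0],c[:,1]); t=np.arctan2(rho,c[:,2]); m=f["mtx"]
    return np.column_stack([m[0,2]+m[0,0]*t*c[:,0]/rho,m[1,2]+m[1,1]*t*c[:,1]/rho])
E
python3 - <<'E'
from h import *
p0,R0,o=state(); f=grab_frame("wrist")
print("cap",wun(f,(307,13),p0,R0,0),"expect",d2w(-.078,.07))
print("post top",wun(f,(607,175),p0,R0,.055),"base",wun(f,(545,160),p0,R0,0),d2w(-.078,-.0706))
for n,px,z in(("FL top",(74,220),.04),("NL top",(74,291),.04),("NR top",(520,375),.04),("FR top",(532,341),.04),("FL bot",(117,205),0),("FR bot",(500,307),0)):
    print(n,wun(f,px,p0,R0,z))
rk=(.4888,0,.15)
print(xf(RACK[0],rk)); print(wproj(f,xf(RACK[0],rk),p0,R0).round())
# fingertip pixel: pads inner tip at approx (210,308),(430,308): tool coords with y=+-.0425
oc,d=wray(f,(215,308),p0,R0)
oT=R0.T@(oc-p0); dT=R0.T@d
for s in(-1,1):
    k=(s*.0425-oT[1])/dT[1]; print("tip tool",oT+k*dT)
E
```

```text
cap [0.61308444 0.05411608 0.        ] expect [0.61301177 0.05521116]
post top [ 0.60387448 -0.08229595  0.055     ] base [ 0.60551504 -0.08591836  0.        ] [ 0.60331807 -0.08505427]
FL top [0.49093047 0.10968647 0.04      ]
NL top [0.45595767 0.10346949 0.04      ]
NR top [ 0.50466952 -0.11312457  0.04      ]
FR top [ 0.52371979 -0.10563771  0.04      ]
FL bot [ 4.88772848e-01  1.09303670e-01 -2.77555756e-17]
FR bot [ 0.5224561  -0.10676304  0.        ]
[[ 0.48744032 -0.1114547   0.        ]
 [ 0.48744032 -0.1114547   0.04      ]
 [ 0.45456393  0.10607493  0.        ]
 [ 0.45456393  0.10607493  0.04      ]
 [ 0.52303607 -0.10607493  0.        ]
 [ 0.52303607 -0.10607493  0.04      ]
 [ 0.49015968  0.1114547   0.        ]
 [ 0.49015968  0.1114547   0.04      ]]
[[474. 357.]
 [498. 399.]
 [109. 262.]
 [ 70. 291.]
 [500. 306.]
 [532. 342.]
 [114. 201.]
 [ 71. 220.]]
tip tool [-0.04300546 -0.0425     -0.01071095]
tip tool [-0.29394143  0.0425     -0.14398857]
```

{"method": "apply_moves", "body": {"commands": [[85,-10,0,20,0.1,0,0],[60,-10,0,55,0.28,0,0],[45,-10,0,55,0.28,0,0],[45,-10,0,55,0.28,0,0],[45,-10,0,55,0.28,0,0]]}}

```text
clock: 6.5
tcp_pos: [0.4457, -0.0308, 0.014]
orientation: [2.144, 0.164, -2.141]
contact_force: [0.3, 0.7, 0.3]
grip_width: 0.0448
```

```bash
python3 - <<'E'
from h import *
p0,R0,o=state(); print(p0,o["grip_width"],o["contact_force"])
f=grab_frame("wrist"); cv2.imwrite("pics/w2.png",f["pixels"][:,:,::-1])
s=grab_frame("side"); im=s["pixels"][:,:,::-1].copy()
for px in proj(s,np.array([p0,p0+[0,0,.013],p0+[0,0,.03]])): cv2.circle(im,tuple(int(v) for v in px),1,(0,0,255),-1)
cv2.imwrite("pics/s2.png",cv2.resize(im[150:300,250:450],None,fx=4,fy=4,interpolation=cv2.INTER_CUBIC))
E
```

```text
[ 0.44565104 -0.03078083  0.01396302] 0.04476165465663662 [0.28256071 0.69235778 0.28160917]
```

View pics/w2.png

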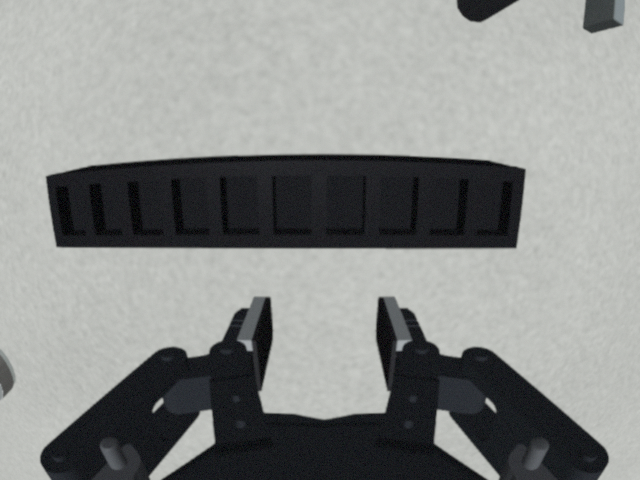

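View pics/s2.png

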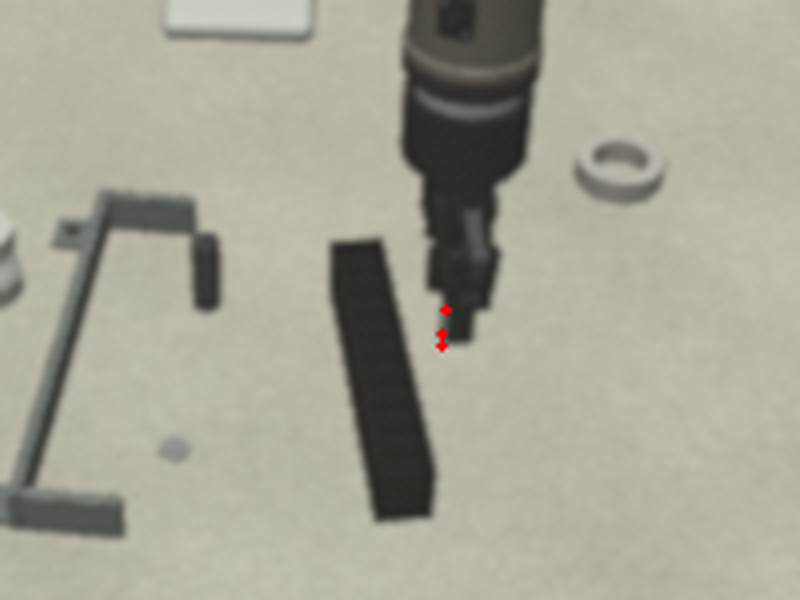

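```bash
python3 - <<'E'
from h import *
p0,R0,o=state(); f=grab_frame("wrist"); s=grab_frame("side")
for z in(.01,.02,.03,.04,.05): print(z,unproj(s,(365,235.5),z),unproj(s,(361.5,235),z),unproj(s,(368.5,235),z))
oc,d=wray(f,(270,298),p0,R0); oT=R0.T@(oc-p0)
for px in((270,298),(251,298),(238,349),(262,385),(270,335)):
    dT=R0.T@wray(f,px,p0,R0)[1]; k=(-.0224-oT[1])/dT[1]; print(px,"tool",oT+k*dT)
im=f["pixels"][:,:,::-1]; cv2.imwrite("pics/w2z.png",cv2.resize(im[280:440,180:300],None,fx=5,fy=4.5,interpolation=cv2.INTER_CUBIC)[:600])
E
```

```text
0.01 [ 0.43348304 -0.04103199  0.01      ] [ 0.44248562 -0.04251866  0.01      ] [ 0.42438142 -0.04345304  0.01      ]
0.02 [ 0.4344581  -0.02968341  0.02      ] [ 0.44335199 -0.03115213  0.02      ] [ 0.42546637 -0.03207524  0.02      ]
0.03 [ 0.43543316 -0.01833484  0.03      ] [ 0.44421836 -0.01978561  0.03      ] [ 0.42655131 -0.02069743  0.03      ]
0.04 [ 0.43640822 -0.00698626  0.04      ] [ 0.44508473 -0.00841909  0.04      ] [ 0.42763626 -0.00931963  0.04      ]
0.05 [0.43738328 0.00436231 0.05      ] [0.4459511  0.00294744 0.05      ] [0.4287212  0.00205817 0.05      ]
(270, 298) tool [-0.02934766 -0.0224     -0.00910699]
(251, 298) tool [-0.06679488 -0.0224     -0.02740663]
(238, 349) tool [-0.08891074 -0.0224     -0.02301208]
(262, 385) tool [-0.06309376 -0.0224      0.01056687]
(270, 335) tool [-0.03607898 -0.0224      0.00516718]
```

View pics/w2z.png

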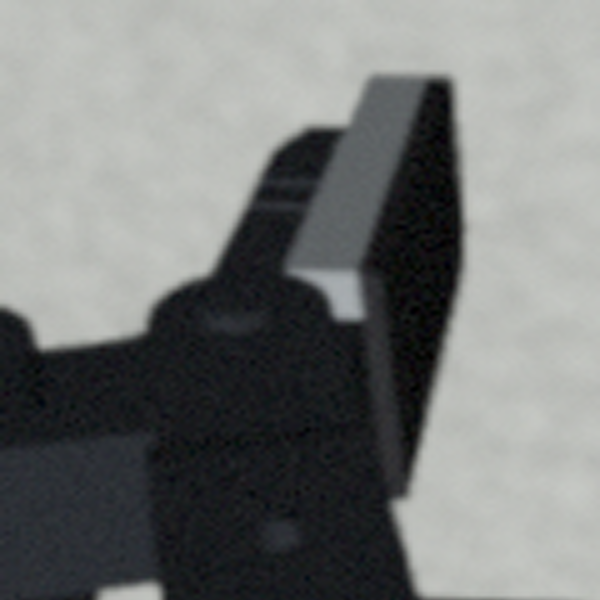

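```bash
cat >> h.py <<'E'
def wfit(f,p0,R0,pts,g):
    """pts: dict of rack-frame corner (sx,sy,z)->pixel"""
    from scipy.optimize import least_squares
    K=np.array([[a*.018,b*.11,z] for a,b,z in pts]); px=np.array(list(pts.values()))
    s=least_squares(lambda q:(wproj(f,xf(K,q),p0,R0)-px).ravel(),g); return s.x,np.abs(s.fun).max()
E
python3 - <<'E'
from h import *
p0,R0,o=state(); f=grab_frame("wrist")
q,e=wfit(f,p0,R0,{(1,1,.04):(47,177),(1,-1,.04):(525,169),(-1,-1,.04):(517,247),(-1,1,.04):(57,247)},[.489,0,.15]); print(q,e)
th=q[2];n,u=uv(th);c=q[:2]
rows([(*(c-n*.012),th)],.014); rows([(*(c-n*.012),th)],-.018)
E
```

```text
[ 0.48922128 -0.00108406  0.15326231] 2.2223922342049036
[85, -0.0, -23.0, -7.0, -0.002, 0, 0]
[85, 32.0, -23.0, -7.0, -0.002, 0, 0]
```

{"method": "apply_moves", "body": {"commands": [[60,0,-10,-3,0,0,0],[60,0,-20,-6,0,0,0],[60,8,-20,-6,0,0,0],[60,16,-20,-6,0,0,0],[60,24,-20,-6,0,0,0],[60,24,-20,-6,0,0,0]]}}

```text
clock: 7.35
tcp_pos: [0.4463, -0.0109, -0.0117]
orientation: [2.14, 0.162, -2.146]
contact_force: [-0.3, 0.2, 0.3]
grip_width: 0.0596
```

```bash
python3 - <<'E'
from h import *
p0,R0,o=state(); print(p0,o["grip_width"],o["contact_force"])
f=grab_frame("wrist"); cv2.imwrite("pics/w3.png",f["pixels"][:,:,::-1])
s=grab_frame("side"); im=s["pixels"][:,:,::-1].copy()
cv2.imwrite("pics/s3.png",cv2.resize(im[150:300,250:450],None,fx=4,fy=4,interpolation=cv2.INTER_CUBIC))
E
```

```text
[ 0.44625009 -0.01089208 -0.01168166] 0.059623270503270535 [-0.27504098  0.22664732  0.25672299]
```

View pics/w3.png

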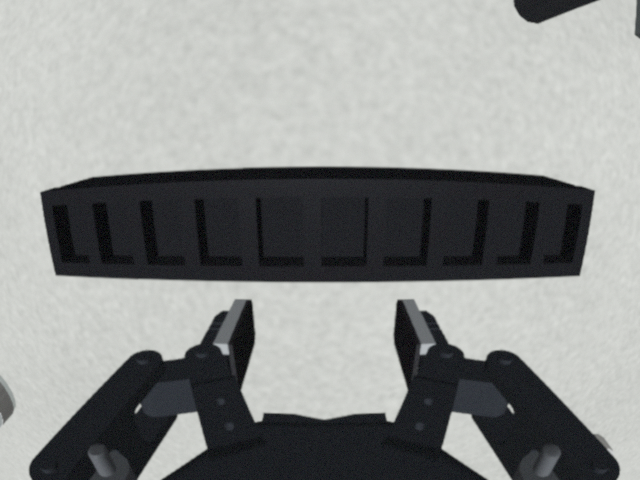

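View pics/s3.png

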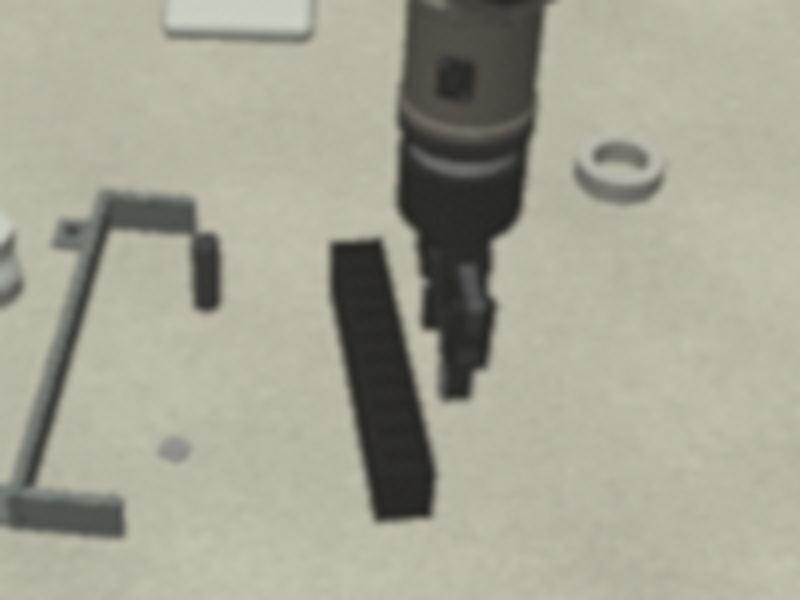

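```bash
python3 - <<'E'
from h import *
p0,R0,o=state(); f=grab_frame("wrist"); s=grab_frame("side")
for z in(.0,.01,.02,.03): print(z,unproj(s,(363.8,249.5),z))
oc,d=wray(f,(253,301),p0,R0); oT=R0.T@(oc-p0)
for px in((252,301),(253,336)):
    dT=R0.T@wray(f,px,p0,R0)[1]; k=(-.0298-oT[1])/dT[1]; print(px,"tool",oT+k*dT)
q,e=wfit(f,p0,R0,{(1,1,.04):(41,193),(1,-1,.04):(594,191),(-1,-1,.04):(580,274),(-1,1,.04):(57,274)},[.489,0,.15]); print(q,e)
c=q[:2];th=q[2];n,u=uv(th);E=c+.11*u
print("gap",(c-p0[:2])@n-.029,"uoff",(c-p0[:2])@u)
path=[(*(c-n*.006),th),(*(c-n*.001),th)]
for k in range(1,7):
    t=th+(.43-th)*k/6; path.append((*(E-.11*uv(t)[1]),t))
rows(path,-.018,off_u=-((c-p0[:2])@u),grip=60)
E
```

```text
0.0 [0.43687318 0.00135264 0.        ]
0.01 [0.43779616 0.01206023 0.01      ]
0.02 [0.43871915 0.02276781 0.02      ]
0.03 [0.43964214 0.03347539 0.03      ]
(252, 301) tool [-0.03165737 -0.0298     -0.00869206]
(253, 336) tool [-0.03611205 -0.0298      0.00589051]
[ 0.49019167 -0.00109897  0.15226254] 1.361650086823147
gap 0.015143768167600127 uoff 0.0030435035279055412
[60, 8.0, -0.0, -9.0, -0.002, 0, 0]
[60, 8.0, -0.0, -14.0, -0.002, 0, 0]
[60, 8.0, 1.0, -20.0, -0.048, 0, 0]
[60, 8.0, 2.0, -25.0, -0.094, 0, 0]
[60, 8.0, 3.0, -31.0, -0.141, 0, 0]
[60, 8.0, 3.0, -36.0, -0.187, 0, 0]
[60, 8.0, 4.0, -41.0, -0.233, 0, 0]
[60, 8.0, 4.0, -47.0, -0.28, 0, 0]
```

{"method": "apply_moves", "body": {"commands": [[60,5,0,-9,-0.002,0,0],[60,5,0,-14,-0.002,0,0],[60,5,1,-20,-0.048,0,0],[60,5,2,-25,-0.094,0,0],[60,5,3,-31,-0.141,0,0],[60,5,3,-36,-0.187,0,0],[60,5,4,-41,-0.233,0,0],[60,5,4,-47,-0.28,0,0],[60,5,4,-47,-0.28,0,0]]}}

```text
clock: 8.45
tcp_pos: [0.4956, -0.0074, -0.0153]
orientation: [1.984, 0.434, -1.983]
contact_force: [0.6, 0.4, 0.1]
grip_width: 0.0601
```

```bash
python3 - <<'E'
from h import *
p0,R0,o=state(); print(p0,o["contact_force"])
f=grab_frame("wrist"); cv2.imwrite("pics/w4.png",f["pixels"][:,:,::-1])
E
```

```text
[ 0.49562724 -0.00741057 -0.01532698] [0.60456707 0.36219203 0.07937291]
```

View pics/w4.png

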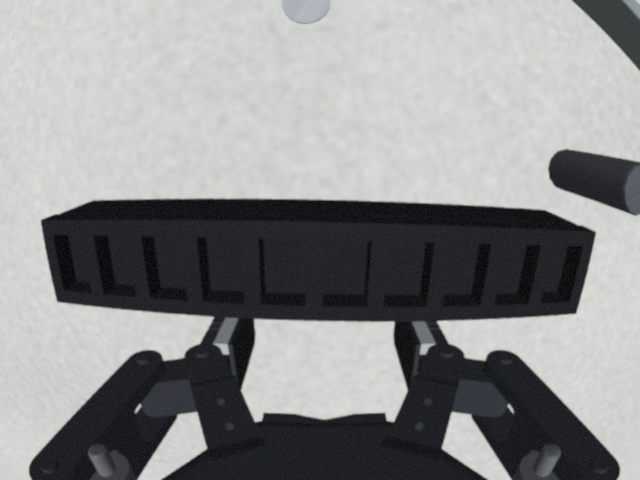

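The rack now follows the gripper (corners at (42,221), (595,233), (577,312), (58,301)) and the post is at upper right. I'll fit the rack again and plan the sweep.

```bash
python3 - <<'E'
from h import *
p0,R0,o=state(); f=grab_frame("wrist")
q,e=wfit(f,p0,R0,{(1,1,.04):(42,221),(1,-1,.04):(595,233),(-1,-1,.04):(577,312),(-1,1,.04):(58,301)},[.51,0.01,.4]); print(q,e,"dock",w2d(q))
print("post base",wun(f,(560,167),p0,R0,0),"top",wun(f,(637,190),p0,R0,.055),d2w(-.078,-.0706), "cap",wun(f,(305,8),p0,R0,0))
dq=w2d(q); n,u=uv(dq[2]); P=np.array([-.078,-.0706])
print("rack n,u",dq[:2]@n,dq[:2]@u,"post n,u",P@n,P@u, "lead margin",dq[:2]@u-.11-P@u-.01,"need n>=",P@n+.01+.018)
c=q[:2];th=q[2];n,u=uv(th); print("gap",(c-p0[:2])@n-.029,"uoff",(c-p0[:2])@u,"yaw tool",np.arctan2(-R0[1,2],-R0[0,2]))
E
```

```text
[0.52225071 0.00733331 0.40749954] 2.123141779920161 dock [-0.16524414  0.01597854  0.47649954]
post base [ 0.60364144 -0.08283091  0.        ] top [ 0.60222109 -0.08191158  0.055     ] [ 0.60331807 -0.08505427] cap [0.61064944 0.053374   0.        ]
rack n,u -0.13950802680091337 0.08999139401871649 post n,u -0.10169346733791772 -0.026959204379800643 lead margin -0.003049401601482869 need n>= -0.07369346733791772
gap 0.0015753245332510366 uoff 0.002809936765614049 yaw tool 0.4295525168946732
```

```bash
python3 - <<'E'
from h import *
p0,R0,o=state()
q=np.array([.522,.0075,.415]); n,u=uv(q[2])
t=q[:2]-u*(.11+.011+.03)
Rt=R0@R.from_rotvec([-1.571,0,0]).as_matrix()
print(t,rel([*t,.08],Rt,p0,R0))
E
```

```text
[ 0.58288168 -0.13068256] (array([-95.3, 148.7, -28.6]), array([-1.571,  0.   , -0.   ]))
```

{"method": "apply_moves", "body": {"commands": [[60,0,0,10,0,0,0],[40,-40,0,10,0,0,0],[0,-80,0,10,-0.1,0,0],[0,-95,20,0,-0.24,0,0],[0,-95,40,-10,-0.38,0,0],[0,-95,60,-20,-0.52,0,0],[0,-95,80,-25,-0.66,0,0],[0,-95,100,-28,-0.8,0,0],[0,-95,120,-28,-0.94,0,0],[0,-95,140,-28,-1.08,0,0],[0,-95,149,-28,-1.22,0,0],[0,-95,149,-28,-1.36,0,0],[0,-95,149,-28,-1.5,0,0],[0,-95,149,-28,-1.571,0,0],[0,-95,149,-28,-1.571,0,0]]}}

```text
clock: 10.05
tcp_pos: [0.5811, -0.1315, 0.0793]
orientation: [0.886, 1.384, -0.887]
contact_force: [0.5, 0.0, 0.4]
grip_width: -0.0001
```

```bash
python3 cap.py c .522 .007 .415; python3 - <<'E'
from h import *
p0,R0,o=state(); print(p0,o["joints"],R0)
f=grab_frame("wrist"); cv2.imwrite("pics/w5.png",f["pixels"][:,:,::-1])
E
```

```text
top world [0.5231 0.0097 0.4108] dock [-0.1645  0.0184  0.4798] cost 0.053 px 1567.0
side world [0.5197 0.0091 0.401 ] dock [-0.1679  0.0176  0.47  ] cost 0.062 px 1374.0
tcp [ 0.5819 -0.1312  0.0797] dock [-0.0962 -0.1181] yaw(face) 2.0003 F [-0.9 -0.4  0.1] t 10.25
[ 0.58186359 -0.13121474  0.07967353] [ 0.6518536   0.59881505 -0.72247873  1.81612297  0.49050062  0.9140818
  0.13672585] [[-2.50544438e-04  9.09186600e-01  4.16388838e-01]
 [-3.88785705e-04  4.16388731e-01 -9.09186600e-01]
 [-9.99999893e-01 -3.89677674e-04  2.49154872e-04]]
```

View pics/w5.png

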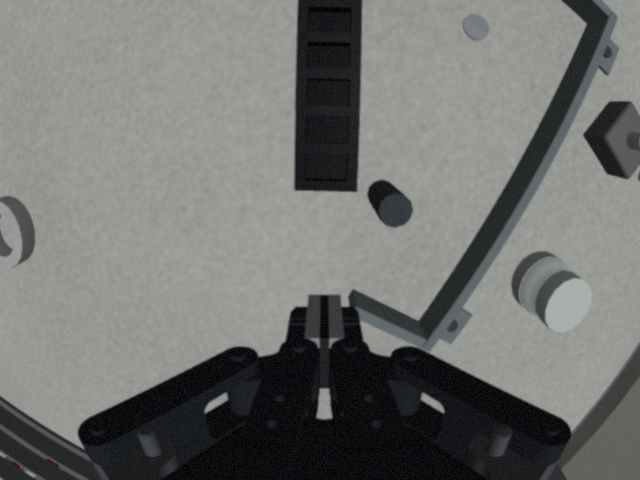

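View pics/c_side.png

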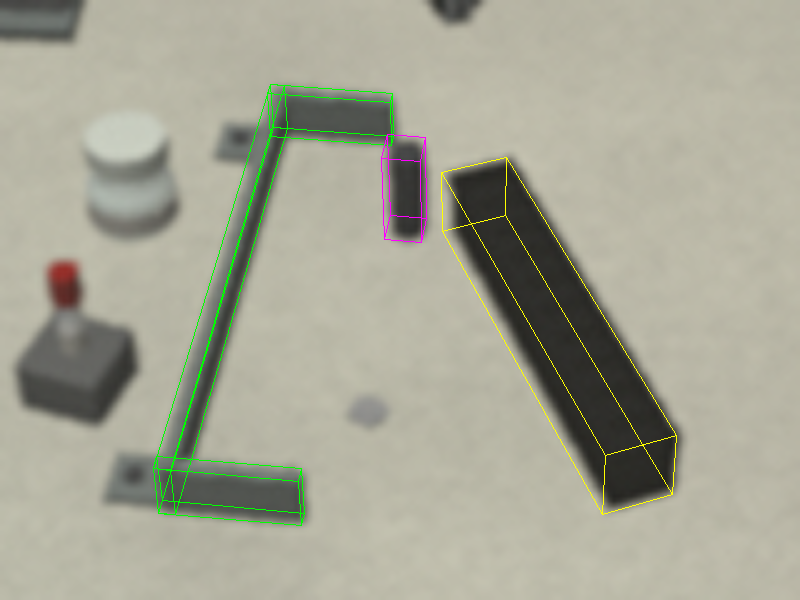

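View pics/c_top.png

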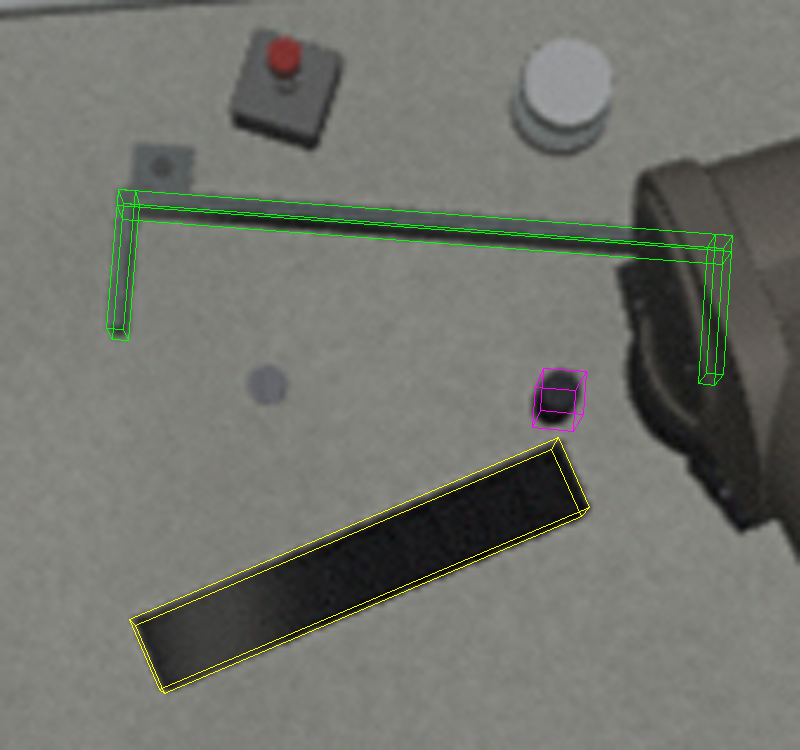

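```bash
python3 - <<'E'
from h import *
p0,R0,o=state(); s=grab_frame("side"); f=grab_frame("wrist")
im=s["pixels"][:,:,::-1]; cv2.imwrite("pics/s5.png",cv2.resize(im[120:220,260:380],None,fx=6,fy=6,interpolation=cv2.INTER_CUBIC))
q=np.array([.5225,.009,.410]); n,u=uv(q[2]); 
Rt=np.column_stack([[0,0,-1],[*n,0],[*(-u),0]])
dq=w2d(q); nd,ud=uv(dq[2]); P=np.array([-.078,-.0706]); print("margin",dq[:2]@ud-.11-P@ud-.01, "n dist to post",P@nd-dq[:2]@nd)
for d in(.03,.0,-.018,-.02):
    t=q[:2]-u*(.11+.011+d); print(d,rel([*t,.0],Rt,p0,R0))
for px in((307,295),(343,295),(307,338),(343,338)):
    oc,dd=wray(f,px,p0,R0); oT=R0.T@(oc-p0); dT=R0.T@dd
    for zz in(-.0095,.0095):
        k=(zz-oT[2])/dT[2]; print(px,zz,oT+k*dT)
E
```

```text
margin -0.0015260312616098195 n dist to post 0.036629024203978705
0.03 (array([79.8,  1.3, -1.3]), array([0.02, 0.  , 0.  ]))
0.0 (array([ 79.7,   1.9, -31.3]), array([0.02, 0.  , 0.  ]))
-0.018 (array([ 79.7,   2.3, -49.2]), array([0.02, 0.  , 0.  ]))
-0.02 (array([ 79.7,   2.3, -51.2]), array([0.02, 0.  , 0.  ]))
(307, 295) -0.0095 [-0.03004053 -0.00630668 -0.0095    ]
(307, 295) 0.0095 [ 0.00943424 -0.00831225  0.0095    ]
(343, 295) -0.0095 [-0.03003223  0.00869373 -0.0095    ]
(343, 295) 0.0095 [0.00944488 0.01092122 0.0095    ]
(307, 338) -0.0095 [-0.06356933 -0.0049107  -0.0095    ]
(307, 338) 0.0095 [-0.03355627 -0.00652232  0.0095    ]
(343, 338) -0.0095 [-0.06356813  0.00715848 -0.0095    ]
(343, 338) 0.0095 [-0.03355473  0.00895273  0.0095    ]
```

View pics/s5.png

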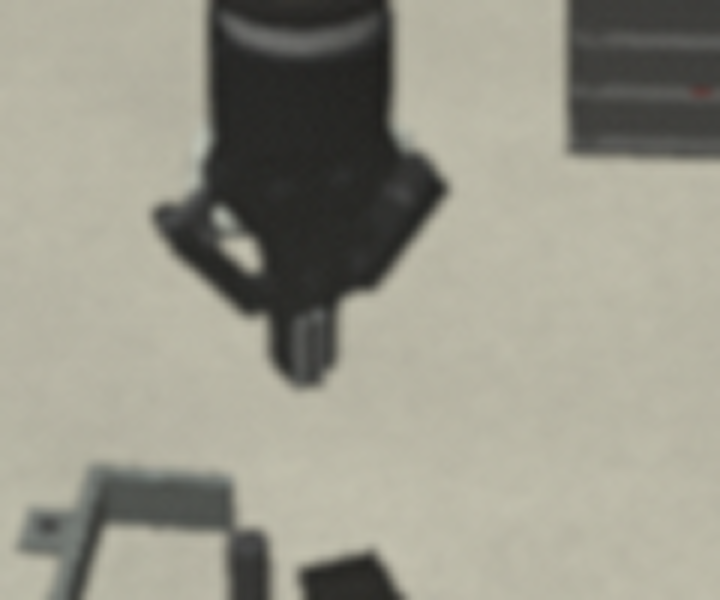

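```bash
python3 - <<'E'
from h import *
p0,R0,o=state(); s=grab_frame("side"); print(p0)
for z in(.07,.08,.09,.1,.11): print(z,unproj(s,(310.5,184.2),z))
print(proj(s,np.array([p0,p0+[0,0,.02],p0+[0,0,.03]])))
E
```

```text
[ 0.58214427 -0.13109915  0.07976445]
0.07 [ 0.58185317 -0.17540057  0.07      ]
0.08 [ 0.58097319 -0.16141677  0.08      ]
0.09 [ 0.58009321 -0.14743297  0.09      ]
0.1 [ 0.57921323 -0.13344917  0.1       ]
0.11 [ 0.57833324 -0.11946537  0.11      ]
[[309.38441956 190.99985465]
 [309.32242415 184.76625536]
 [309.29092514 181.59904953]]
```

{"method": "apply_moves", "body": {"commands": [[0,30,1,-1,0.02,0,0],[0,60,1,-1,0.02,0,0],[0,78,1,-1,0.02,0,0],[0,85,1,-1,0.02,0,0],[0,85,1,-10,0.02,0,0],[0,85,1,-20,0.02,0,0],[0,85,2,-28,0.02,0,0],[0,85,2,-34,0.02,0,0],[0,85,2,-40,0.02,0,0],[0,85,2,-46,0.02,0,0],[0,85,2,-50,0.02,0,0],[0,85,2,-50,0.02,0,0]]}}

```text
clock: 11.65
tcp_pos: [0.563, -0.0842, -0.0052]
orientation: [0.901, 1.376, -0.901]
contact_force: [0.5, -0.2, 1.1]
grip_width: 0.0
```

```bash
python3 cap.py d .515 .025 .41; python3 - <<'E'
from h import *
p0,R0,o=state()
f=grab_frame("wrist"); cv2.imwrite("pics/w6.png",f["pixels"][:,:,::-1])
E
```

```text
top world [0.5141 0.028  0.4142] dock [-0.1748  0.0361  0.4832] cost 0.158 px 1342.0
side world [0.5127 0.0238 0.3947] dock [-0.1759  0.0318  0.4637] cost 0.075 px 1381.0
tcp [ 0.5624 -0.0844 -0.0058] dock [-0.1189 -0.0728] yaw(face) 1.982 F [-0.2  0.4 -0. ] t 11.85
```

View pics/w6.png

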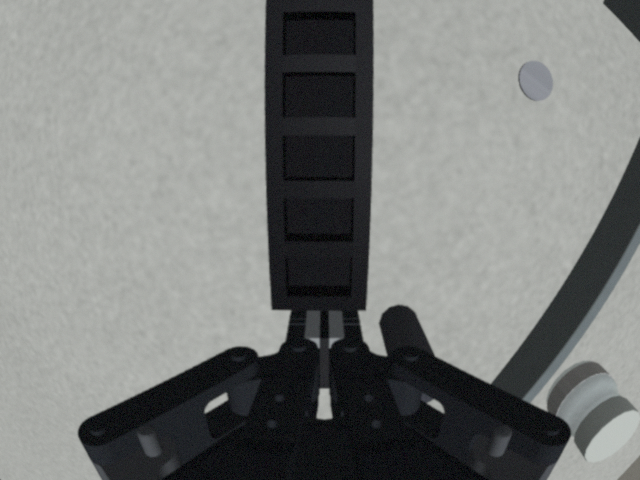

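View pics/d_top.png

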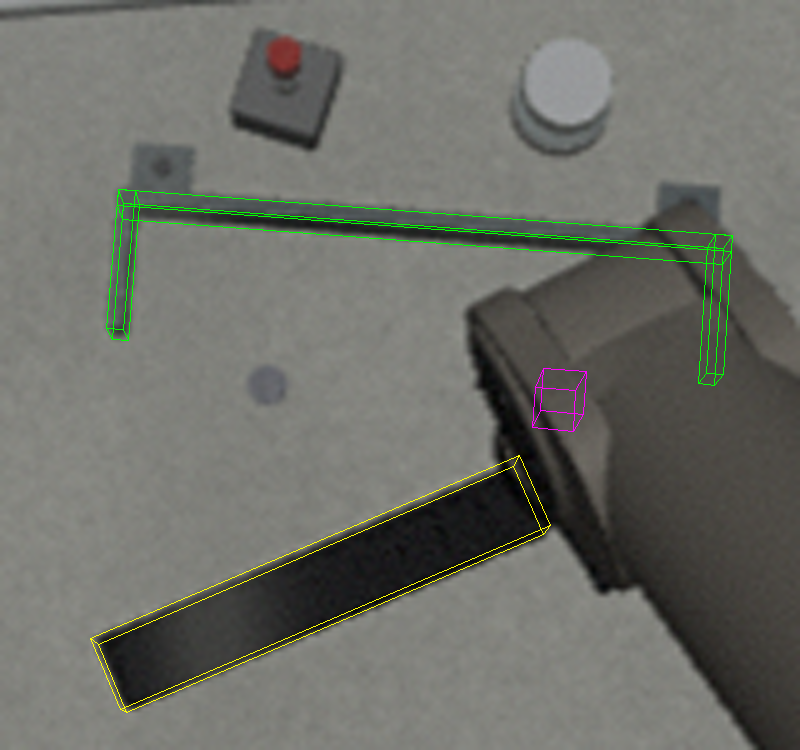

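```bash
python3 - <<'E'
from h import *
p0,R0,o=state(); q=np.array([.5138,.0265,.410]); n,u=uv(q[2])
t=q[:2]-n*(.029+.016)
print(t,rel([*t,.07],toolR(q[2],-1),p0,R0), o["joints"])
E
```

```text
[0.47252956 0.00856258] (array([ -75.6,  -45.3, -121.3]), array([ 1.572, -0.   ,  0.002])) [ 0.53081113  0.67745613 -0.64762636  1.92231084  0.59257271  0.74220789
 -0.05180348]
```

{"method": "apply_moves", "body": {"commands": [[0,0,0,10,0,0,0],[0,-40,0,10,0,0,0],[0,-76,-5,0,0.12,0,0],[0,-76,-12,-15,0.26,0,0],[20,-76,-18,-30,0.4,0,0],[60,-76,-24,-45,0.54,0,0],[60,-76,-30,-60,0.68,0,0],[60,-76,-36,-75,0.82,0,0],[60,-76,-42,-90,0.96,0,0],[60,-76,-45,-105,1.1,0,0],[60,-76,-45,-121,1.24,0,0],[60,-76,-45,-121,1.38,0,0],[60,-76,-45,-121,1.52,0,0],[60,-76,-45,-121,1.572,0,0],[60,-76,-45,-121,1.572,0,0]]}}

```text
clock: 13.4
tcp_pos: [0.4737, 0.0078, 0.0707]
orientation: [1.996, 0.414, -1.996]
contact_force: [-0.6, -0.5, 0.5]
grip_width: 0.0596
```

```bash
python3 - <<'E'
from h import *
p0,R0,o=state(); print(p0,o["clock"],o["grip_width"])
f=grab_frame("wrist"); cv2.imwrite("pics/w7.png",f["pixels"][:,:,::-1])
q=np.array([.5138,.0265,.410]); n,u=uv(q[2])
print("gap",(q[:2]-p0[:2])@n-.029,"uoff",(q[:2]-p0[:2])@u)
im=f["pixels"][:,:,::-1].copy()
for k in wproj(f,xf(RACK[0],q),p0,R0): print(k.round())
E
```

```text
[0.47373499 0.00776372 0.07069148] 13.4 0.05964194562151292
gap 0.015212912207300752 uoff 0.0012131500316217437
[478. 209.]
[503. 224.]
[165. 210.]
[140. 224.]
[482. 158.]
[509. 165.]
[161. 159.]
[134. 165.]
```

View pics/w7.png

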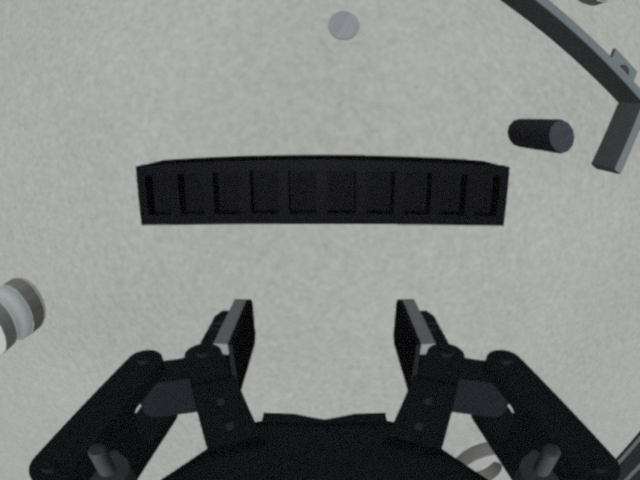

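{"method": "apply_moves", "body": {"commands": [[60,30,0,0,0,0,0],[60,60,0,0,0,0,0],[60,80,0,0,0,0,0],[60,87,0,0,0,0,0],[60,87,0,-8,0,0,0],[60,87,0,-14,0,0,0],[60,87,0,-21,0,0,0],[60,87,0,-28,0,0,0],[60,87,0,-35,0,0,0],[60,87,0,-42,0,0,0],[60,87,0,-49,0,0,0],[60,87,0,-49,0,0,0]]}}

```text
clock: 14.65
tcp_pos: [0.5202, 0.0285, -0.016]
orientation: [1.998, 0.416, -1.993]
contact_force: [-0.5, -0.9, 0.7]
grip_width: 0.0601
```

```bash
python3 - <<'E'
from h import *
p0,R0,o=state(); print(p0,o["clock"],o["contact_force"])
f=grab_frame("wrist"); cv2.imwrite("pics/w8.png",f["pixels"][:,:,::-1])
th=.41; n,u=uv(th); c=p0[:2]+n*.029+u*.0012; q=np.array([*c,th]); print(q,w2d(q))
for k in wproj(f,xf(RACK[0],q),p0,R0): print(k.round())
E
```

```text
[ 0.52023496  0.02845043 -0.01603564] 14.65 [-0.51748305 -0.85963349  0.70199442]
[0.54635314 0.04111065 0.41      ] [-0.14352786  0.05133724  0.479     ]
[537. 277.]
[581. 312.]
[105. 277.]
[ 61. 312.]
[548. 208.]
[599. 230.]
[ 94. 208.]
[ 42. 230.]
```

View pics/w8.png

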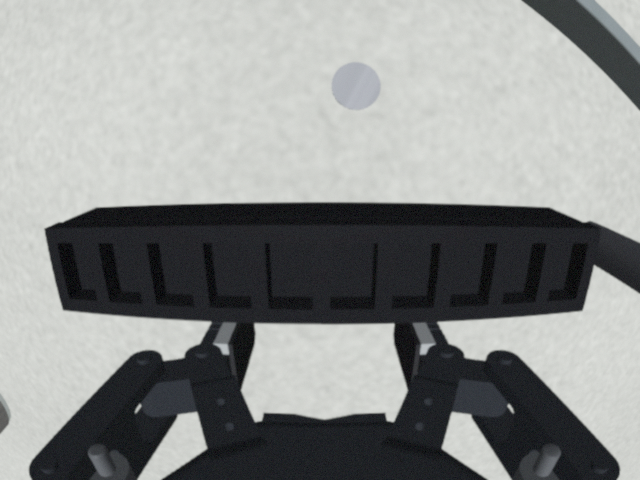

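```bash
python3 - <<'E'
from h import *
p0,R0,o=state(); f=grab_frame("wrist")
q,e=wfit(f,p0,R0,{(1,1,.04):(46,230),(1,-1,.04):(590,228),(-1,-1,.04):(583,310),(-1,1,.04):(64,310),(1,1,0):(98,209),(1,-1,0):(550,209)},[.546,.041,.41]); print(q,e,w2d(q))
dq=w2d(q); n,u=uv(dq[2]); P=np.array([-.078,-.0706])
print("margin",dq[:2]@u-.11-P@u-.01,"n now",dq[:2]@n,"need",P@n+.028)
print(wproj(f,[[*d2w(-.078,-.0706),0],[*d2w(-.078,-.0706),.04],[*d2w(-.078,-.0606),0]],p0,R0))
E
```

```text
[0.54625803 0.04056422 0.41252949] 10.51958767656538 [-0.14358506  0.05078556  0.48152949]
margin 0.017957270248014696 n now -0.10373707658031196 need -0.07382778391190545
[[585.52630892 238.94225948]
 [635.34251996 265.60619819]
 [574.78774252 230.20858138]]
```

{"method": "apply_moves", "body": {"commands": [[60,0,0,-7,0,0,0],[60,0,0,-14,0,0,0],[60,0,0,-21,0,0,0],[60,0,0,-28,0,0,0],[60,0,0,-34,0,0,0],[60,0,0,-38,0,0,0],[60,0,0,-38,0,0,0]]}}

```text
clock: 15.45
tcp_pos: [0.5544, 0.0433, -0.0162]
orientation: [1.997, 0.415, -1.994]
contact_force: [0.3, 0.0, -0.6]
grip_width: 0.0602
```

```bash
python3 cap.py e .580 .056 .41 side; python3 - <<'E'
from h import *
p0,R0,o=state(); print(p0,o["clock"],o["contact_force"])
f=grab_frame("wrist"); cv2.imwrite("pics/w9.png",f["pixels"][:,:,::-1])
q=np.array([.580,.0565,.41])
th=.41; n,u=uv(th); c=p0[:2]+n*.029+u*.0012; q=np.array([*c,th]); print(q,w2d(q))
# next: trailing end, tool y along n, z=-u
t=q[:2]+u*(.11+.011+.02); Rt=np.column_stack([[0,0,-1],[*n,0],[*(-u),0]])
print(t,np.hypot(*t),rel([*t,.08],Rt,p0,R0))
E
```

```text
side world [0.5802 0.0548 0.3957] dock [-0.1107  0.0673  0.4647] cost 0.087 px 1362.0
tcp [ 0.5539  0.043  -0.0161] dock [-0.1361  0.0537] yaw(face) 0.4099 F [-0.2  0.1 -0.2] t 15.55
[ 0.55390792  0.04300613 -0.01612843] 15.55 [-0.1516775   0.08309459 -0.21465715]
[0.58002609 0.05566634 0.41      ] [-0.11093857  0.06817989  0.479     ]
[0.52382218 0.18498038] 0.5555244490320639 (array([ -96.1, -142.2,  -29.1]), array([-1.571e+00, -1.000e-03, -1.000e-03]))
```

View pics/e_side.png

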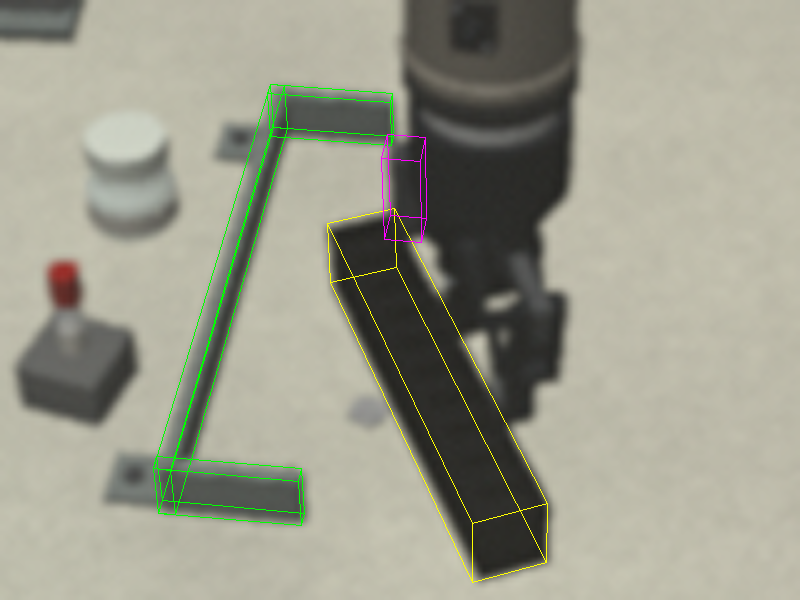

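View pics/w9.png

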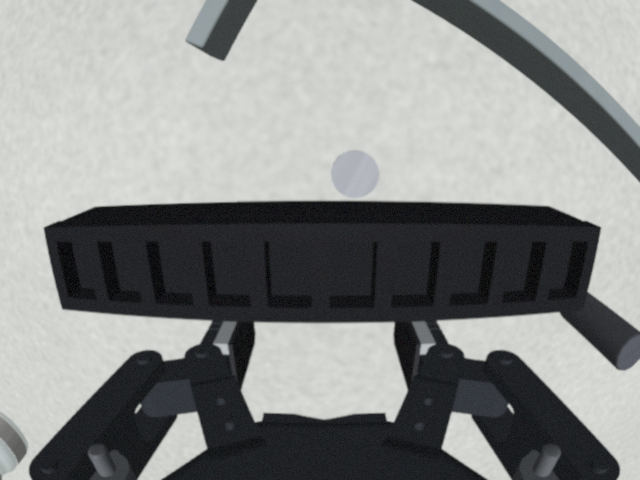

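{"method": "apply_moves", "body": {"commands": [[60,0,0,10,0,0,0],[60,-40,0,10,0,0,0],[30,-80,-5,10,-0.1,0,0],[0,-96,-20,5,-0.24,0,0],[0,-96,-35,0,-0.38,0,0],[0,-96,-50,-5,-0.52,0,0],[0,-96,-65,-10,-0.66,0,0],[0,-96,-80,-15,-0.8,0,0],[0,-96,-95,-20,-0.94,0,0],[0,-96,-110,-25,-1.08,0,0],[0,-96,-125,-29,-1.22,0,0],[0,-96,-138,-29,-1.36,0,0],[0,-96,-142,-29,-1.5,0,0],[0,-96,-142,-29,-1.571,0,0],[0,-96,-142,-29,-1.571,0,0]]}}

```text
clock: 17.1
tcp_pos: [0.5226, 0.184, 0.0794]
orientation: [0.901, 1.376, -0.902]
contact_force: [-0.3, -0.8, 0.2]
grip_width: -0.0002
```

```bash
python3 cap.py g .580 .056 .41 ; python3 - <<'E'
from h import *
p0,R0,o=state(); print(p0,o["clock"],o["joints"])
f=grab_frame("wrist"); cv2.imwrite("pics/w10.png",f["pixels"][:,:,::-1])
E
```

```text
top world [0.5835 0.0551 0.4066] dock [-0.1074  0.0678  0.4756] cost 0.278 px 1321.0
side world [0.5798 0.0557 0.4005] dock [-0.1111  0.0682  0.4695] cost 0.208 px 1243.0
tcp [0.5232 0.184  0.0797] dock [-0.1764  0.1923] yaw(face) 1.9789 F [-0.1  0.8  0.1] t 17.3
[0.52324782 0.18403911 0.07968149] 17.3 [ 0.15700533  0.55890429 -0.7907816   1.91259004  0.51052646  0.88238403
 -0.48538125]
```

View pics/g_top.png

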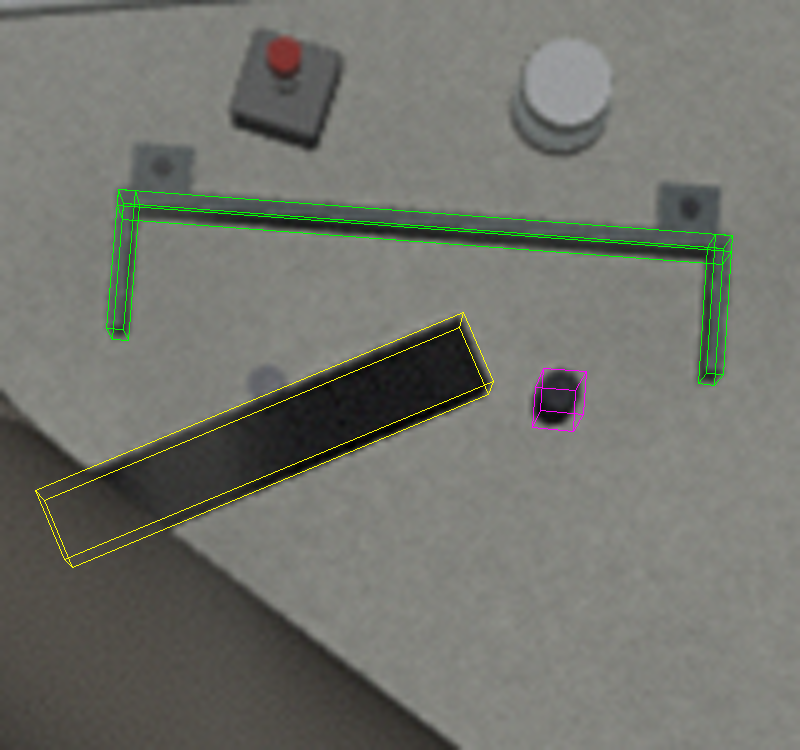

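View pics/w10.png

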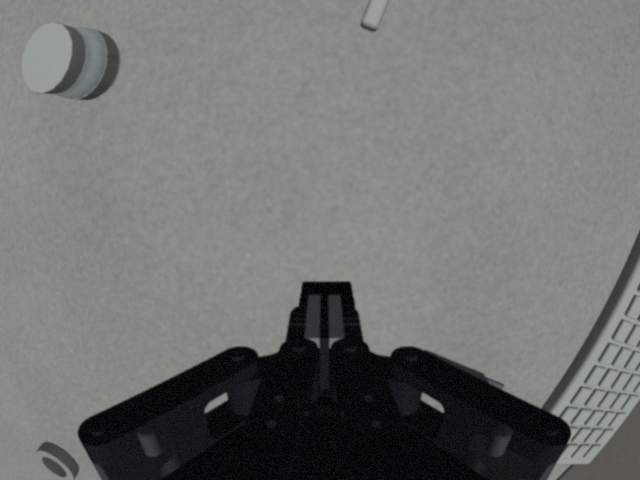

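```bash
python3 - <<'E'
from h import *
p0,R0,o=state()
q=np.array([.581,.0555,.408]); n,u=uv(q[2]); Rt=np.column_stack([[0,0,-1],[*n,0],[*(-u),0]])
dq=w2d(q);nd,ud=uv(dq[2]);A=dq[:2]-.11*ud+.018*nd; print("A",A,"n",dq[:2]@nd,"post need",np.array([-.078,-.0706])@nd+.028)
for d in(.02,0,-.04,-.082):
    t=q[:2]+u*(.11+.011+d); print(d,rel([*t,-.005],Rt,p0,R0), "A",A+d*ud)
E
```

```text
A [-0.04346197 -0.02137621] n -0.06642474278259282 post need -0.07370694665004021
0.02 (array([84.7,  1.9, -0.1]), array([0., 0., 0.])) A [-0.05264429 -0.00360868]
0 (array([84.7,  1.9, 19.9]), array([0., 0., 0.])) A [-0.04346197 -0.02137621]
-0.04 (array([84.7,  1.9, 59.9]), array([0., 0., 0.])) A [-0.02509732 -0.05691126]
-0.082 (array([ 84.7,   1.9, 101.9]), array([0., 0., 0.])) A [-0.00581445 -0.09422306]
```

{"method": "apply_moves", "body": {"commands": [[0,30,2,0,0,0,0],[0,60,2,0,0,0,0],[0,78,2,0,0,0,0],[0,85,2,0,0,0,0],[0,85,2,8,0,0,0],[0,85,2,16,0,0,0],[0,85,2,23,0,0,0],[0,85,2,30,0,0,0],[0,85,2,37,0,0,0],[0,85,2,44,0,0,0],[0,85,2,51,0,0,0],[0,85,2,58,0,0,0],[0,85,2,60,0,0,0]]}}

```text
clock: 18.65
tcp_pos: [0.5495, 0.129, -0.0054]
orientation: [0.903, 1.375, -0.903]
contact_force: [-0.3, 3.8, 3.6]
grip_width: -0.0002
```

```bash
python3 cap.py i .597 .0185 .408
```

```text
top world [0.5985 0.0161 0.4241] dock [-0.0898  0.03    0.4931] cost 0.911 px 838.0
side world [0.61   0.0173 0.2672] dock [-0.0784  0.032   0.3362] cost 1.334 px 541.0
tcp [ 0.549   0.1291 -0.0057] dock [-0.147   0.1393] yaw(face) 1.9801 F [ 0.4  0.1 -0.1] t 18.85
```

View pics/i_top.png

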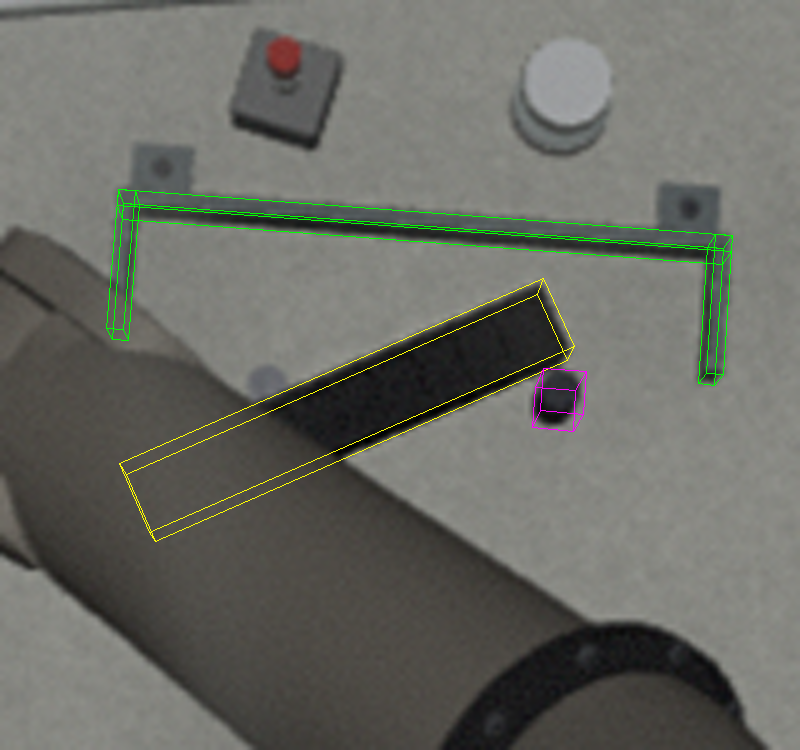

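View pics/i_side.png

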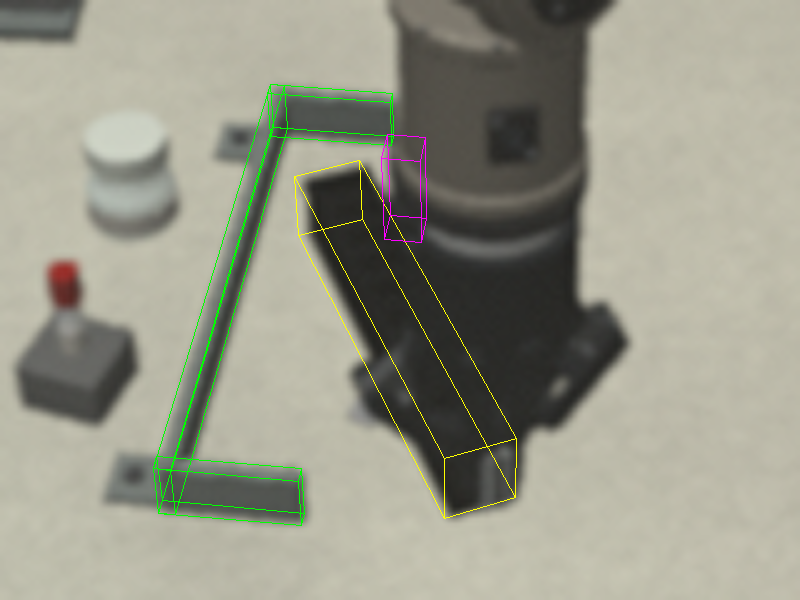

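{"method": "apply_moves", "body": {"commands": [[0,0,0,7,0,0,0],[0,0,0,14,0,0,0],[0,0,0,21,0,0,0],[0,0,0,28,0,0,0],[0,0,0,34,0,0,0],[0,0,0,38,0,0,0],[0,0,0,38,0,0,0]]}}

```text
clock: 19.55
tcp_pos: [0.5647, 0.0944, -0.0053]
orientation: [0.903, 1.375, -0.903]
contact_force: [-0.5, 0.1, -0.5]
grip_width: -0.0
```

```bash
python3 cap.py j .6145 -.0185 .42
```

```text
top world [ 0.6164 -0.0198  0.4012] dock [-0.0695 -0.0046  0.4702] cost 0.777 px 920.0
side world [ 0.6335 -0.0131  0.1497] dock [-0.0529  0.0033  0.2187] cost 3.051 px 506.0
tcp [ 0.5644  0.0956 -0.0052] dock [-0.1293  0.1069] yaw(face) 1.9811 F [-0.4 -0.6  0.5] t 19.75
```

View pics/j_top.png

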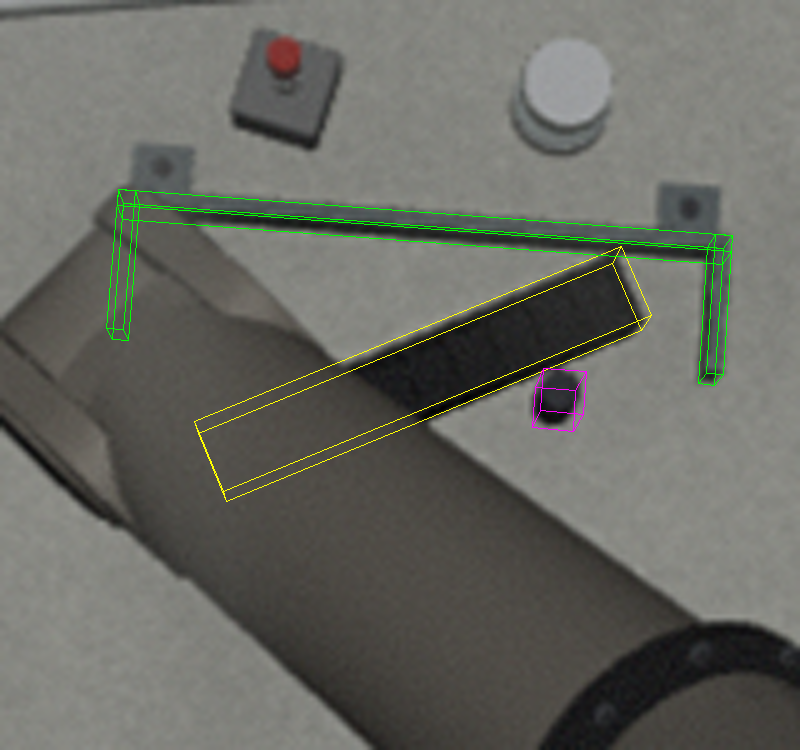

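View pics/j_side.png

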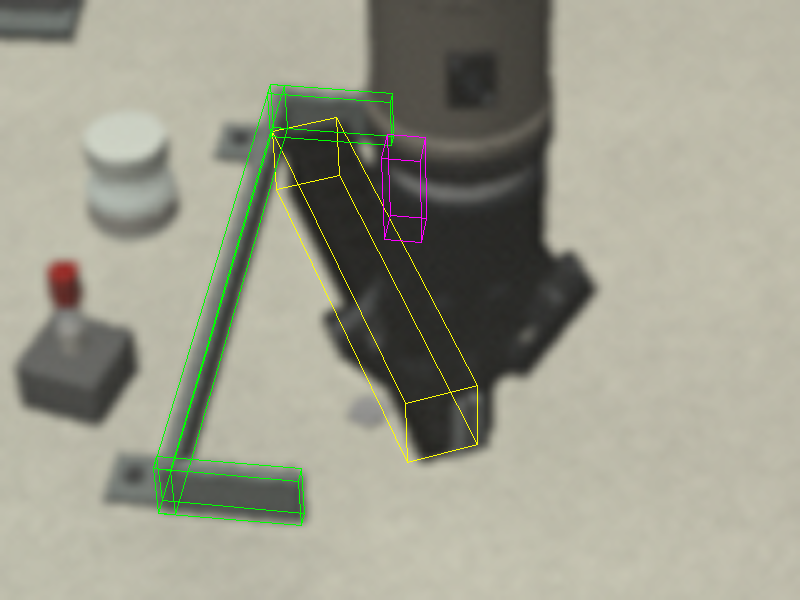

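```bash
python3 - <<'E'
from h import *
p0,R0,o=state(); q=np.array([.6155,-.0195,.408]); n,u=uv(q[2])
t=q[:2]-n*(.029+.018)+u*.03
print(t,rel([*t,.08],toolR(q[2],-1),p0,R0), o["joints"])
E
```

```text
[ 0.56045471 -0.01061091] (array([-85.2, -45.9,  95.8]), array([ 1.573, -0.   , -0.   ])) [ 0.24490467  0.69479668 -0.69293581  1.91272152  0.63242225  0.76448747
 -0.39898661]
```

{"method": "apply_moves", "body": {"commands": [[0,0,0,-10,0,0,0],[0,-40,0,-10,0,0,0],[0,-80,-2,-5,0.1,0,0],[0,-85,-8,5,0.24,0,0],[20,-85,-14,15,0.38,0,0],[60,-85,-20,27,0.52,0,0],[60,-85,-26,40,0.66,0,0],[60,-85,-32,52,0.8,0,0],[60,-85,-38,64,0.94,0,0],[60,-85,-43,76,1.08,0,0],[60,-85,-46,88,1.22,0,0],[60,-85,-46,96,1.36,0,0],[60,-85,-46,96,1.5,0,0],[60,-85,-46,96,1.573,0,0],[60,-85,-46,96,1.573,0,0]]}}

```text
clock: 21.25
tcp_pos: [0.5601, -0.0098, 0.0798]
orientation: [1.997, 0.414, -1.996]
contact_force: [-0.6, -0.0, -0.0]
grip_width: 0.0598
```

```bash
python3 - <<'E'
from h import *
p0,R0,o=state(); print(p0,o["clock"],o["grip_width"])
f=grab_frame("wrist"); cv2.imwrite("pics/w11.png",f["pixels"][:,:,::-1])
q=np.array([.6155,-.0195,.408]); print(wproj(f,xf(RACK[0],q),p0,R0).round())
E
python3 cap.py k .6155 -.0195 .408 side
```

```text
[ 0.56013453 -0.00977944  0.07980767] 21.25 0.05976905802674326
[[511. 204.]
 [538. 217.]
 [211. 202.]
 [192. 215.]
 [516. 157.]
 [545. 163.]
 [208. 151.]
 [188. 156.]]
side world [ 0.6111 -0.0192  0.4006] dock [-0.0747 -0.0044  0.4696] cost 0.069 px 1217.0
tcp [ 0.5602 -0.0102  0.0797] dock [-0.1262  0.0011] yaw(face) 0.4106 F [ 0.5 -0.9 -0.4] t 21.4
```

View pics/w11.png

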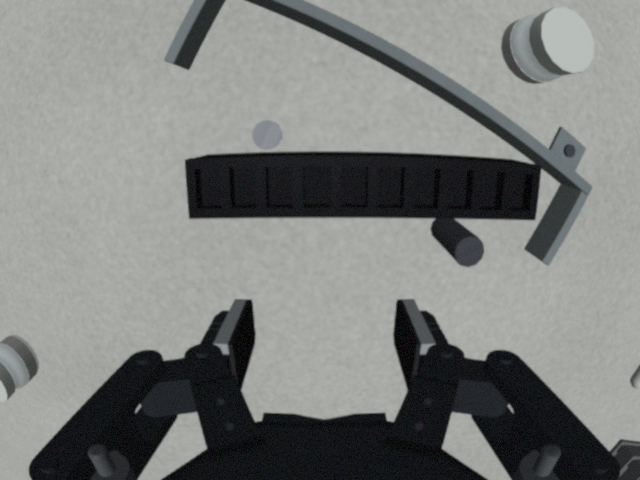

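```bash
python3 - <<'E'
from h import *
p0,R0,o=state(); f=grab_frame("wrist")
q,e=wfit(f,p0,R0,{(1,1,.04):(187,160),(1,-1,.04):(540,168),(-1,-1,.04):(535,219),(-1,1,.04):(190,217)},[.615,-.0195,.41]); print(q,e,w2d(q))
q=np.array([.6145,-.020,.405]) if abs(q[0]-.6145)>.004 else q
n,u=uv(q[2]); c=q[:2]
A=c-.11*u+.018*n; print("A dock",w2d(A),"gap",(c-p0[:2])@n-.029,"uoff",(c-p0[:2])@u)
offu=.03; th0=q[2]; thE=D[2]
path=[(*(c-n*.018),th0),(*(c-n*.008),th0),(*(c-n*.001),th0)]
N=12
for k in range(1,N+1):
    t=th0+(thE-th0)*k/N; n,u=uv(t); path.append((*(A+.11*u-.018*n),t))
rows(path,-.017,off_u=offu,grip=60)
print(w2d(path[-1]))
E
```

```text
[ 0.61289529 -0.01902846  0.4073005 ] 2.1584423469553258 [-0.07299773 -0.00407099  0.4763005 ]
A dock [-0.00656678 -0.09357478  0.        ] gap 0.015898210826311304 uoff -0.02897055132746223
[60, 97.0, -1.0, 2.0, 0.003, 0, 0]
[60, 97.0, -1.0, -8.0, 0.003, 0, 0]
[60, 97.0, -1.0, -15.0, 0.003, 0, 0]
[60, 97.0, -3.0, -22.0, 0.042, 0, 0]
[60, 97.0, -4.0, -27.0, 0.082, 0, 0]
[60, 97.0, -6.0, -33.0, 0.122, 0, 0]
[60, 97.0, -7.0, -39.0, 0.161, 0, 0]
[60, 97.0, -8.0, -44.0, 0.201, 0, 0]
[60, 97.0, -8.0, -50.0, 0.241, 0, 0]
[60, 97.0, -9.0, -56.0, 0.28, 0, 0]
[60, 97.0, -9.0, -62.0, 0.32, 0, 0]
[60, 97.0, -9.0, -68.0, 0.36, 0, 0]
[60, 97.0, -8.0, -74.0, 0.4, 0, 0]
[60, 97.0, -8.0, -80.0, 0.439, 0, 0]
[60, 97.0, -7.0, -85.0, 0.479, 0, 0]
[-2.45667797e-02  1.64252166e-02  5.55111512e-17]
```

{"method": "apply_moves", "body": {"commands": [[60,30,0,2,0,0,0],[60,60,-1,2,0,0,0],[60,85,-1,2,0,0,0],[60,97,-1,2,0,0,0],[60,97,-1,-8,0.003,0,0],[60,97,-1,-15,0.003,0,0],[60,97,-3,-22,0.042,0,0],[60,97,-4,-27,0.082,0,0],[60,97,-6,-33,0.122,0,0],[60,97,-7,-39,0.161,0,0],[60,97,-8,-44,0.201,0,0],[60,97,-8,-50,0.241,0,0],[60,97,-8,-50,0.241,0,0]]}}

```text
clock: 22.75
tcp_pos: [0.6053, 0.0174, -0.0157]
orientation: [2.138, 0.179, -2.131]
contact_force: [0.1, -0.2, -0.3]
grip_width: 0.0601
```

```bash
python3 - <<'E'
from h import *
p0,R0,o=state(); print(p0,o["clock"],o["contact_force"])
f=grab_frame("wrist"); cv2.imwrite("pics/w12.png",f["pixels"][:,:,::-1])
E
python3 cap.py l .635 -.01 .18 side
```

```text
[ 0.60527643  0.01737338 -0.0156589 ] 22.75 [ 0.07345274 -0.19350973 -0.32043397]
side world [ 0.6378 -0.0061  0.1604] dock [-0.049   0.0105  0.2294] cost 0.185 px 905.0
tcp [ 0.604   0.0164 -0.0164] dock [-0.0843  0.0307] yaw(face) 0.1678 F [ 0.7 -0.2 -0.5] t 22.9
```

View pics/w12.png

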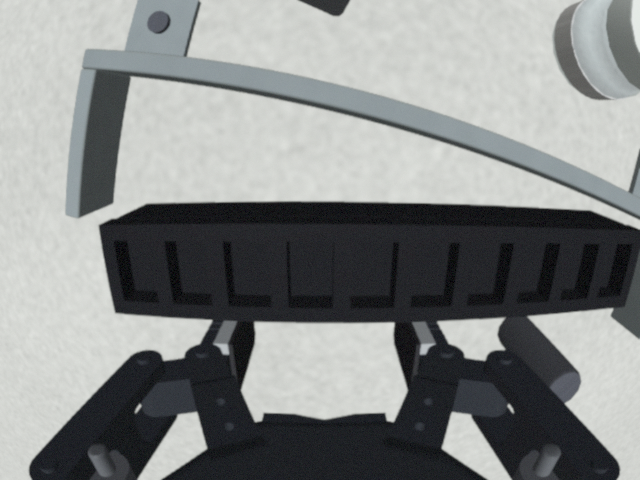

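View pics/l_side.png

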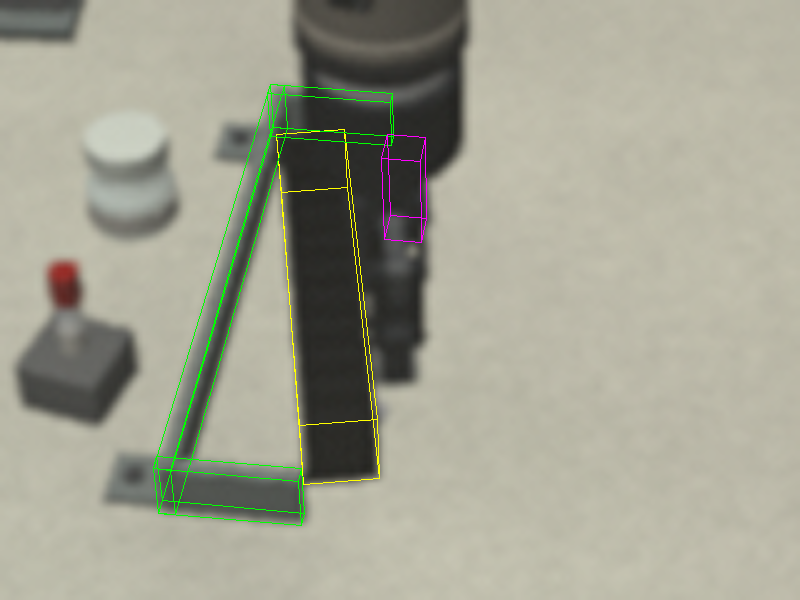

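```bash
python3 - <<'E'
from h import *
p0,R0,o=state(); yaw=np.arctan2(-R0[1,2],-R0[0,2])
n,u=uv(yaw); c=p0[:2]+n*.029-u*.03; A=c-.11*u+.018*n; print(c,"A dock",w2d(A))
path=[];N=8
for k in range(1,N+1):
    t=yaw+(D[2]-yaw)*k/N; n,u=uv(t); path.append((*(A+.11*u-.018*n),t))
nd=uv(D[2])[0]; e=np.array(path[-1]); ex=w2d(e)[0]
print("end",w2d(e))
for s in(.004,.008,.012): path.append((*(e[:2]+nd*s),D[2]))
rows(path,-.0165,off_u=.03,grip=60)
E
```

```text
[ 0.63763956 -0.00829899] A dock [-0.00574479 -0.09436683  0.        ]
end [-0.02374479  0.01563317  0.        ]
[60, 0.0, -1.0, -4.0, 0.03, 0, 0]
[60, 0.0, -2.0, -8.0, 0.059, 0, 0]
[60, 0.0, -4.0, -13.0, 0.089, 0, 0]
[60, 0.0, -5.0, -17.0, 0.118, 0, 0]
[60, 0.0, -5.0, -21.0, 0.148, 0, 0]
[60, 0.0, -6.0, -26.0, 0.178, 0, 0]
[60, 0.0, -7.0, -30.0, 0.207, 0, 0]
[60, 0.0, -7.0, -34.0, 0.237, 0, 0]
[60, 0.0, -6.0, -38.0, 0.237, 0, 0]
[60, 0.0, -5.0, -42.0, 0.237, 0, 0]
[60, 0.0, -4.0, -46.0, 0.237, 0, 0]
```

{"method": "apply_moves", "body": {"commands": [[60,0,-1,-4,0.03,0,0],[60,0,-2,-8,0.059,0,0],[60,0,-4,-13,0.089,0,0],[60,0,-5,-17,0.118,0,0],[60,0,-5,-21,0.148,0,0],[60,0,-6,-26,0.178,0,0],[60,0,-7,-30,0.207,0,0],[60,0,-7,-34,0.237,0,0],[60,0,-6,-37,0.237,0,0],[60,0,-6,-39,0.237,0,0],[60,0,-6,-39,0.237,0,0]]}}

```text
clock: 24.0
tcp_pos: [0.641, 0.0286, -0.0173]
orientation: [-2.186, 0.077, 2.185]
contact_force: [-1.0, 0.2, -0.6]
grip_width: 0.0601
```

```bash
python3 - <<'E'
from h import *
p0,R0,o=state(); print(p0,o["clock"],o["contact_force"],o["moment"])
f=grab_frame("wrist"); cv2.imwrite("pics/w13.png",f["pixels"][:,:,::-1])
E
python3 cap.py m .667 -.007 -.069 side
```

```text
[ 0.64095437  0.02855818 -0.01733405] 24.0 [-1.03207759  0.18058809 -0.62978117] [ 0.04899442  0.09541512 -0.06453612]
side world [ 0.6868 -0.0146  0.1676] dock [0.0004 0.0054 0.2366] cost 0.956 px 584.0
tcp [ 0.6409  0.0285 -0.0172] dock [-0.0483  0.0452] yaw(face) -0.0703 F [-0.6 -0.4 -0.6] t 24.15
```

View pics/w13.png

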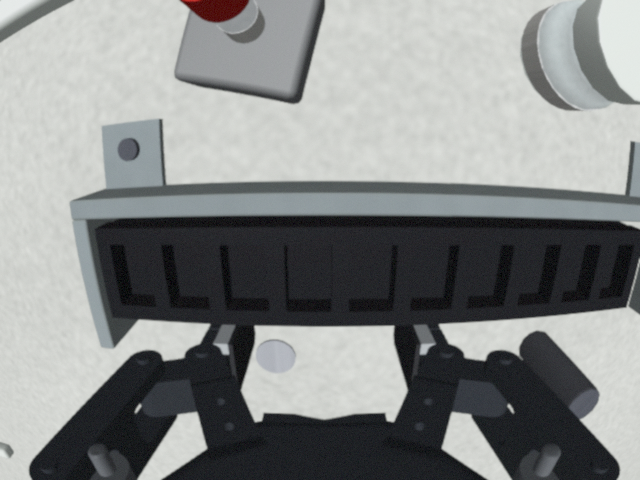

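View pics/m_side.png

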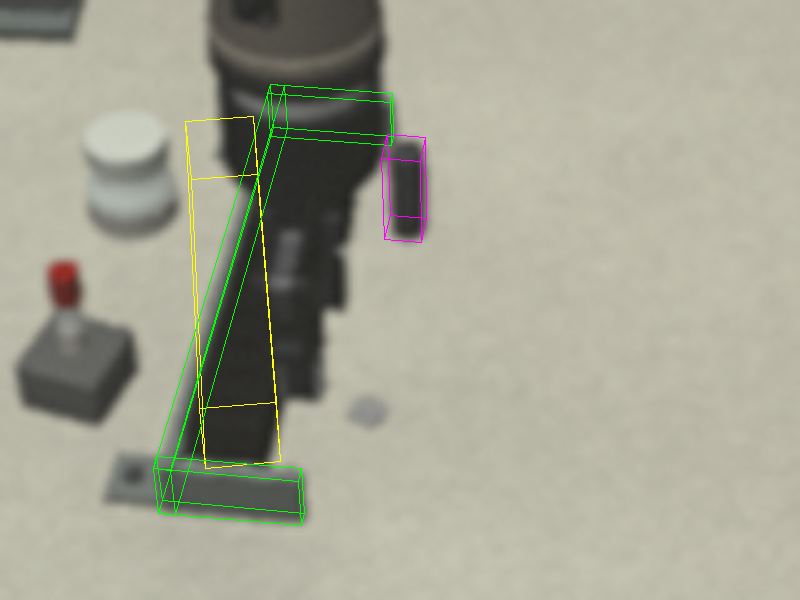

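{"method": "apply_moves", "body": {"commands": [[60,0,0,-1.5,0,0,0],[60,0,0,-3,0,0,0],[60,0,0,-3,0,0,0]]}}

```text
clock: 24.45
tcp_pos: [0.642, 0.0284, -0.0174]
orientation: [-2.183, 0.077, 2.189]
contact_force: [-6.9, -0.6, 3.7]
grip_width: 0.0598
```

{"method": "apply_moves", "body": {"commands": [[60,0,0,-1,0,0,0],[60,0,0,-2,0,0,0],[60,0,0,-2,0,0,0]]}}

```text
clock: 24.75
tcp_pos: [0.6418, 0.0284, -0.0177]
orientation: [-2.179, 0.077, 2.194]
contact_force: [-12.6, -0.6, 8.7]
grip_width: 0.0597
```

The tool has stopped moving and the force is 12.6 N, so the rack is against the wall. I'll back off and check.

{"method": "apply_moves", "body": {"commands": [[60,0,0,5,0,0,0],[60,0,0,20,0,0,0],[60,-30,0,25,0,0,0],[60,-70,0,40,0,0,0],[60,-110,0,80,0,0,0],[60,-130,0,120,0,0,0],[60,-150,0,150,0,0,0],[60,-150,0,150,0,0,0]]}}

```text
clock: 25.55
tcp_pos: [0.4945, 0.0391, 0.1355]
orientation: [-2.191, 0.076, 2.182]
contact_force: [1.2, -0.6, -0.3]
grip_width: 0.0601
```

```bash
python3 cap.py z .667 -.006 -.069; python3 - <<'E'
from h import *
p0,R0,o=state(); f=grab_frame("wrist"); cv2.imwrite("pics/w14.png",f["pixels"][:,:,::-1])
E
```

```text
top world [ 0.6713  0.0009 -0.0723] dock [-0.0161  0.0198 -0.0033] cost 0.047 px 1627.0
side world [ 0.6681 -0.0088 -0.0782] dock [-0.0186  0.01   -0.0092] cost 0.087 px 1251.0
tcp [0.497  0.0386 0.1326] dock [-0.1925  0.0454] yaw(face) -0.0707 F [ 0.5 -0.4 -0.1] t 25.75
```

View pics/z_side.png

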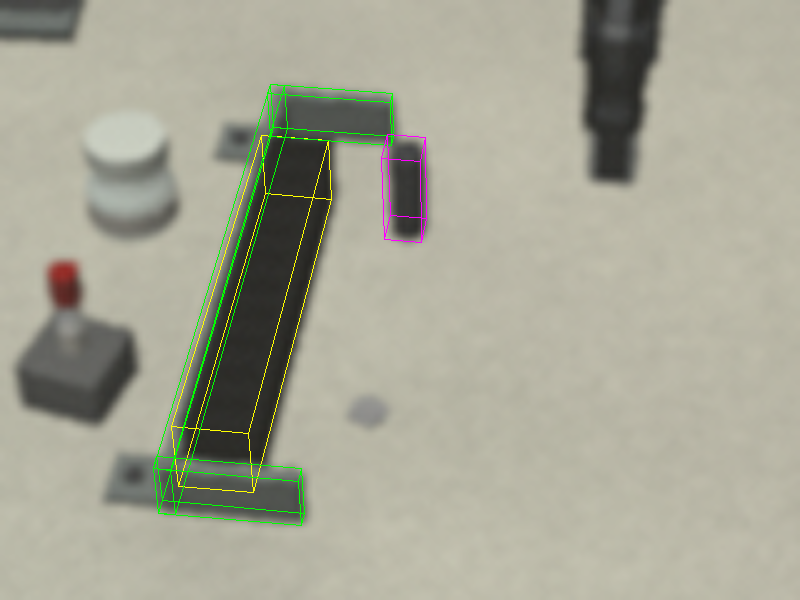

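View pics/z_top.png

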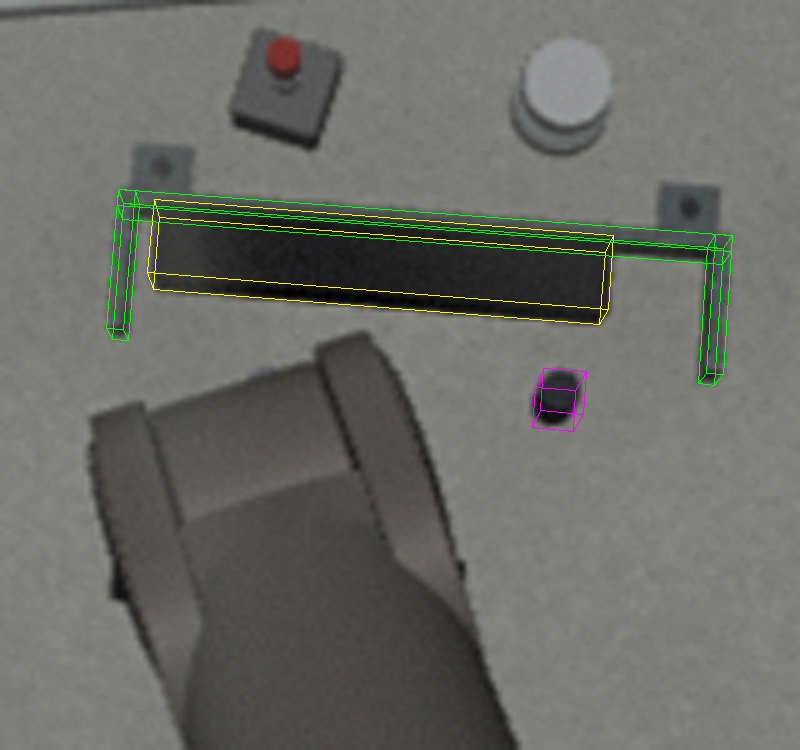

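View pics/w14.png

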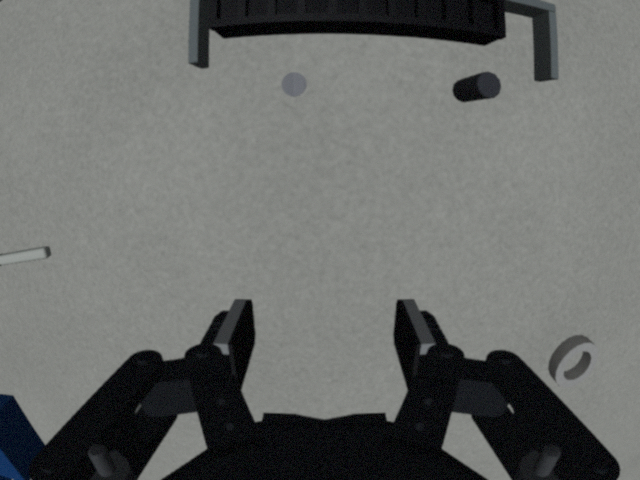

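```bash
python3 - <<'E'
from h import *
f=grab_frame("top")
for n in ["pot_a","pot_b","stand","tape","marker","scanner","full_rack"]:
    for d in pinpoint(n,"top")[:2]:
        px=np.array(d["point"])*[640,480]; print(n,round(d["confidence"],2),px,unproj(f,px,0.0).round(3))
print(r.get_obs()["clock"])
print(r.hand_in())
E
```

```text
pot_a 0.66 [232.128 331.392] [0.31  0.246 0.   ]
pot_a 0.54 [373.312 154.608] [ 0.745 -0.092  0.   ]
pot_b 0.66 [232.128 331.392] [0.31  0.246 0.   ]
pot_b 0.54 [373.312 154.608] [ 0.745 -0.092  0.   ]
stand 0.57 [314.88  146.304] [0.765 0.052 0.   ]
tape 0.61 [433.408 327.696] [ 0.324 -0.236  0.   ]
marker 0.69 [183.488 257.616] [0.486 0.369 0.   ]
scanner 0.62 [519.808 213.504] [ 0.601 -0.449  0.   ]
full_rack 0.89 [118.08  227.088] [0.559 0.532 0.   ]
full_rack 0.52 [182.592 257.712] [0.486 0.371 0.   ]
26.2
the job is handed in; nothing more can be done
None
```

The rack now lies flat against the bay's back wall, and I handed the job in at about 26 s. I used only pushes:
1. Turned the rack to about 27° to the back wall.
2. Nudged it along its length so its end would clear the post.
3. Swept it past the post, then pushed it lengthwise in behind the post.
4. Swung the other end in and pressed it against the wall until it stopped moving, at about 13 N.

**Final position (bay frame), within limits on both cameras:**

| | Top camera | Side camera | Allowed |
|---|---|---|---|
| x | -16.1 mm | -18.6 mm | -25 to -12 mm |
| y | +20 mm | +10 mm | ±35 mm |
| angle | -0.003 rad | -0.009 rad | below 0.05 rad |

- **Disagreement in y:** the end-wall gaps seen by the wrist camera put y at about +16 mm. The side camera's value is less reliable, because the end wall hid part of the rack.
- **Bystanders:** the last top view put every one within about 11 mm of where it started. The tape showed the largest shift, about 11 mm. I take these differences as detector scatter, because the arm never worked near the tape.
- **Failed first push:** the fingertips passed over the rack without touching it. They sat 20–43 mm higher than I expected from the stated tool centre point, so I measured the offset and worked lower after that.
- **Not checked:** I did not measure the rack's height or tilt directly. Nothing in the pictures suggested it lifted or tipped.

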